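# Stop the slide shaker, load its spring clamp and reset the stop

## Task

Load the slide shaker safely: press the mushroom button on its stop box down until it latches and let go of it, then clamp the slide carrier (the plate with the upright grip rib) on the shaker by pushing one end into the sprung jaw, lowering the other end under the lip of the fixed jaw and letting go, so that the spring holds it flat and centred. Only then reset the stop: grip the latched mushroom, turn it clockwise (seen from above) to its end and release it, so that it pops up again. Leave the other things on the worktop where they are.

Things in the scene. Friction and masses are not known exactly. Their poses are not given: they have to be found in the camera images.
- shaker: bench slide shaker, a low grey box 160 (x) x 124 (y) x 40 mm with an aluminium deck on top, fixed to the worktop. Origin on the worktop under the centre of its spring clamp; the housing reaches from x -86 to +74 mm and y -62 to +62 mm. x points away from the robot (up to 0.25 rad of yaw), y left, z up.
- clamp_center (a point): centre of the spring clamp, at deck height (62 mm above the worktop), axes as the shaker's. FIXED JAW on the +x side: upright wall at x = +50 mm, with a lip that reaches 5 mm inward (to x = +45) over a slot 11 mm high (deck to the lip's underside); top of the lip 15 mm above the deck; 70 mm wide in y. SPRUNG JAW on the -x side: see sprung_jaw. A clamped carrier lies flat on the deck with its middle here, both end edges under the lips, its length along x.
- sprung_jaw (a joint): travel of the sprung jaw toward -x, m: 0 empty, 0.014 at its stop, about 0.004 with the carrier clamped. The jaw's upright face is at x = -46 mm - travel in the clamp_center frame; its lip reaches 6 mm inward of the face over a slot 13 mm high (the lip is 4 mm thick, so its top is about 18 mm above the deck); 70 mm wide in y. Spring about 3 N at 0, 10 N at 0.011. A travel of about 0.011 is needed for the carrier's other edge to come down past the fixed jaw's lip.
- carrier_center (a point): slide carrier lying loose on the worktop: flat aluminium plate 100 (x) x 60 (y) x 8 mm, about 0.2 kg, on whose middle an upright grey grip rib stands, 40 mm long in x, 12 mm thick in y, its top 39 mm above the plate's underside. Two glass slides are fixed on top. Both ends are alike. This point is on the middle axis, 20 mm above the underside; x along the length and the rib, z up.
- stop_box: stop box of the shaker: grey box 80 x 80 mm, top at 49 mm, fixed to the worktop, with one grey mushroom button on top. Origin on the worktop below the button's axis. A 10 mm gland sticks out of its +x side.
- stop_top (a point): centre of the top of the mushroom head; head 40 mm across (round, fluted rim) and 18 mm high, on a thin neck. Height 84 mm above the worktop when up, about 75 mm when latched.
- stop_press (a joint): how far the mushroom is down, m: 0 up, 0.014 at the hard stop. Pressed 0.010 or more (about 9 N) it latches and stays at about 0.009 when let go; a spring (3 N up, 7 N latched) pops it up again once the head has been turned.
- stop_head (a joint): turn of the mushroom head clockwise seen from above, rad: 0 at rest, 0.9 at its stop. While latched, a turn of about 0.65 frees the latch (under 0.1 N m); turn 0.8 to be sure. When let go the head rises and slowly turns back by itself.
- syringe: plastic syringe, 140 mm long, lying behind the shaker; a bystander, leave it alone
- spanner_1: steel spanner, 142 mm long, lying behind the shaker to the left; a bystander, leave it alone
- tweezers: steel tweezers, 124 mm long, lying on the left of the worktop; a bystander, leave it alone
- marker_2: felt pen, 136 mm long, lying behind, on the right; a bystander, leave it alone
- hex_key: hexagon key, 82 mm long, lying behind and to the right of the shaker; a bystander, leave it alone

How it is judged:
On the way, in this order (a step that is already met when the one before it is completed fails the run):
1. the mushroom stop is latched down with the fingers off it (value of joint stop_press above 0.0075 m and contact force between the fingers and stop_head below 0.1 N), for 0.2 s.
2. the carrier is clamped between the jaws and released, the stop still latched (value of joint stop_press above 0.0075 m and x of carrier_center in the frame of clamp_center between -0.003 and 0.003 m and y of carrier_center in the frame of clamp_center between -0.012 and 0.012 m and z of carrier_center in the frame of clamp_center between 0.017 and 0.024 m and angle between carrier_center's own z axis and vertical below 0.05 rad and angle between the x axis of carrier_center and the x axis of clamp_center, either way round below 0.06 rad and value of joint sprung_jaw between 0.0025 and 0.0065 m and contact force between the fingers and carrier below 0.1 N), for 0.3 s.
3. the mushroom head is turned clockwise, past 0.5 rad (value of joint stop_head above 0.5 rad).
4. the mushroom has popped up and is released (value of joint stop_press below 0.0015 m and contact force between the fingers and stop_head below 0.1 N), for 0.2 s.
At the end, for the whole second after the job is handed in: The carrier lies flat (within 0.05 rad) in the clamp, both ends under the lips, within 3 mm along and 12 mm across of its centre, square within 0.06 rad, jaw travel 2.5 to 6.5 mm, released and still; the mushroom is up (within 1.5 mm) and released (all of step 4 and x of carrier_center in the frame of clamp_center between -0.003 and 0.003 m and y of carrier_center in the frame of clamp_center between -0.012 and 0.012 m and z of carrier_center in the frame of clamp_center between 0.017 and 0.024 m and angle between carrier_center's own z axis and vertical below 0.05 rad and angle between the x axis of carrier_center and the x axis of clamp_center, either way round below 0.06 rad and value of joint sprung_jaw between 0.0025 and 0.0065 m and contact force between the fingers and carrier below 0.1 N and linear speed of carrier below 0.01 m/s); the robot touches nothing.
It fails at once if the bystanders are disturbed (one moved more than 30 mm) (distance of any of syringe, spanner_1, tweezers, marker_2, hex_key from where it was at the start of the episode above 0.03 m).
It also fails if it takes over 58 s, if anything falls off the work surface, if the arm or the gripper's body presses on something with over 40 N, if the wrist force passes 120 N, or if a joint passes its speed limit or range.

## Robot

A 6-joint arm with a two-finger parallel gripper is mounted at the origin on a cart in front of the work surface, level with it; the furniture and walls round the work are solid. World frame = base frame: x ahead of the robot, y to its left, z up, the work surface at z = 0. Lengths are in m, angles in rad, forces in N, time in s.
With the tool pointing down it reaches from about 0.275 to 0.825 m from the base axis. Payload 5.2 kg.
Tool frame: the origin (TCP) lies at the very end of the fingers, on their centre line; the grasp point (between the pads) lies 19 mm behind it; z points along the fingers, y is the direction in which the jaws open and shut (so a half turn about z gives the same grasp; the last joint's range is limited). The gripper opens to 93 mm and grips with 3 to 60 N. Pads are 15 mm wide; open, the fingers measure 128 mm over their backs; the gripper's body (75 mm by 188 mm) begins 65 mm behind the grasp point.
Start: joints at [-1.391, 0.259, 1.535, -0, 1.348, -0.203], TCP at [0.205, -0.51, 0.219] pointing down, gripper open.
Joint ranges: [-3.14, 3.14], [-0.91, 2.08], [0.19, 2.58], [-1.22, 4.36], [0.22, 2.71], [-3.12, 3.12]. Speed limits (rad/s): [2.57, 2.57, 3.14, 3.14, 3.14, 3.14].

## Interface

Orientations are given as a unit quaternion [w, x, y, z].
In Python, from cell import robot gives the robot as it stands.
- The arm moves only by the tool drive_tool, never from a script. Its argument "steps" is text: rows parted by semicolons, each of 6 numbers parted by spaces: the shift along the tool's x, y, z as a fraction of full scale, then the turn, a rotation vector about the tool's x, y, z as a fraction of full scale. In form: tx ty tz ax ay az; .... A call has 1 to 12 rows; each row shifts and turns the commanded pose from where the row before left it, along the tool's axes as they then stand; what a row does not reach is not made up. Full scale, the value 1, is 300 mm for a shift and 180 degrees for a turn. A row lasts 1/12 s, in which the tool goes at most 41.7 mm and 7.16 degrees, less where a joint would pass 70% of its speed; a pose out of reach is approached as far as the arm can. A call with a number of a shift or a turn outside -1 to 1 is refused whole. A call with a gripper value outside its range is refused whole. "gripper" is the opening, from 0 (shut) to 1 (fully open), set as the call begins (left out, the last holds). The fingers move at their own pace and stop on an object; "newtons" is the grip in N (left out, the last holds). Time passes only in rows, so rows that do not move let the fingers close. It gives the time, the measured TCP pose, the force and the opening at its end, in the units of the state.
- robot.read_state(): the state, without advancing time (a new reading comes with each control period).
- robot.get_image(name): name is "scene" or "top" or "wrist"; returns the picture (480x640x3 uint8, red, green, blue); there is no depth.
- robot.get_calibration(name): a dict with "K" (3x3 intrinsics, pixels), "camera_from_world" (4x4, takes a point from world to camera coordinates). Camera axes: x right, y down, z forward; pixel columns grow to the right and rows downward; lengths in m; the calibration is good to about 2 mm. A picture is of the moment at which its call begins: read the wrist's pose just before it. get_calibration takes no time and is no camera call; for the wrist camera it gives the pose at the moment of the call.
- robot.sign_off(): hands the job in, once; it reports no verdict.
The state is a dict: "clock": time; "qpos": joint angles; "joint_velocities": joint speeds; "joint_efforts": joint torques, N m; "ee_pos": TCP position; "ee_rot": TCP orientation; "ft_force": force on the tool from outside, world axes, zero at the start; "moment": the same for the moment, N m; "opening": finger opening in m.
Only numpy, scipy, OpenCV 4.12 (cv2) and the standard library are available. Lean on these libraries where they do the work, as an engineer would, in place of code of your own. Each camera call takes 0.05 s, during which the arm holds its last target.

## Working session

There is one attempt and no reset: what is moved stays moved. The work goes in short steps, Python scripts to look and compute and a tool call to move; the robot and the scene stay as the last step left them, time stands still between calls to the robot, and variables do not carry over. Pictures are saved under pics/ and viewed, and the job is handed in when it is done.

Besides the shell and the picture viewer there is one more tool, called after "Request:" as name(argument=value, ...), one argument or row to a line, values as JSON. drive_tool: Moves the arm, as the interface text tells. Shift numbers are shares of 300 mm and turn numbers shares of 180 degrees, none past 1 either way. Its arguments: {"type":"object","properties":{"steps":{"type":"string"},"gripper":{"type":"number"},"newtons":{"type":"number"}},"required":["steps"]}

```bash
ls; mkdir -p pics; python3 - <<'E'
from cell import robot
import cv2,numpy as np
print(robot.read_state())
for n in ["scene","top"]:
    cv2.imwrite(f"pics/{n}0.png",robot.get_image(n)[:,:,::-1]); c=robot.get_calibration(n); print(np.array(c["K"]).round(1).tolist(),np.array(c["camera_from_world"]).round(4).tolist())
E
```

```text
pics
{'clock': 0.0, 'qpos': array([-1.39078981e+00,  2.59346585e-01,  1.53608025e+00, -1.00298933e-05,
        1.34803810e+00, -2.02802466e-01]), 'joint_velocities': array([-0.00056616, -0.00013123, -0.00010244, -0.00036149,  0.00189612,
       -0.00013309]), 'joint_efforts': array([-2.52411584e-03, -4.37316227e+01, -2.84004807e+01,  7.18673947e-02,
        4.12145059e-02, -1.18691801e-04]), 'ee_pos': array([ 0.20535445, -0.50961839,  0.21781695]), 'ee_rot': array([-9.36137403e-04,  9.81737374e-01,  1.90238934e-01,  5.78021726e-06]), 'ft_force': array([-0.70670121,  0.70799413,  0.13050468]), 'moment': array([-0.06037087,  0.00208918,  0.05383081]), 'opening': 0.09328775133627398}
[[524.3, 0.0, 319.4], [0.0, 524.3, 234.1], [0.0, 0.0, 1.0]] [[-0.8299, -0.5578, -0.009, 0.5173], [-0.4391, 0.6632, -0.6061, 0.2485], [0.3441, -0.4991, -0.7953, 0.8133], [0.0, 0.0, 0.0, 1.0]]
[[564.5, 0.0, 319.7], [0.0, 564.5, 242.1], [0.0, 0.0, 1.0]] [[-0.0642, -0.9979, 0.0021, 0.0936], [-0.9767, 0.0624, -0.2055, 0.5834], [0.2049, -0.0152, -0.9787, 1.0569], [0.0, 0.0, 0.0, 1.0]]
```

View pics/scene0.png

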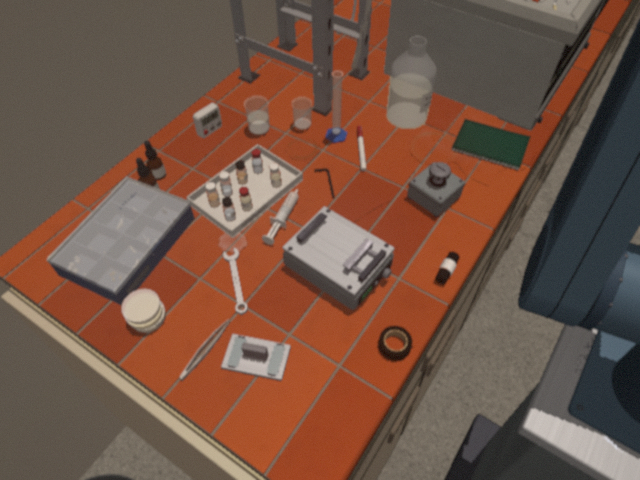

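View pics/top0.png

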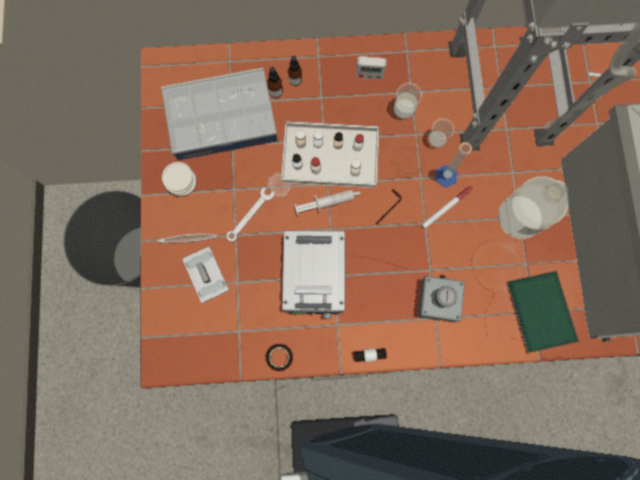

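The scene view shows the shaker in the middle, the stop box to its right, and the carrier on the left near the tweezers. In the top view they are at about (314,272), (441,298) and (205,273). I'll enlarge each one.

```bash
python3 - <<'E'
import cv2
t=cv2.imread("pics/top0.png");s=cv2.imread("pics/scene0.png")
def crop(im,x,y,w,h,k,n): cv2.imwrite(n,cv2.resize(im[y:y+h,x:x+w],None,fx=k,fy=k,interpolation=cv2.INTER_CUBIC))
crop(t,270,220,90,100,6,"pics/c_sh.png")
crop(t,170,235,70,75,8,"pics/c_ca.png")
crop(t,410,265,65,65,8,"pics/c_st.png")
crop(s,400,150,80,75,8,"pics/c_st_s.png")
crop(s,215,325,85,60,8,"pics/c_ca_s.png")
crop(s,275,200,125,110,6,"pics/c_sh_s.png")
E
```

```text
(no output)
```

View pics/c_sh.png

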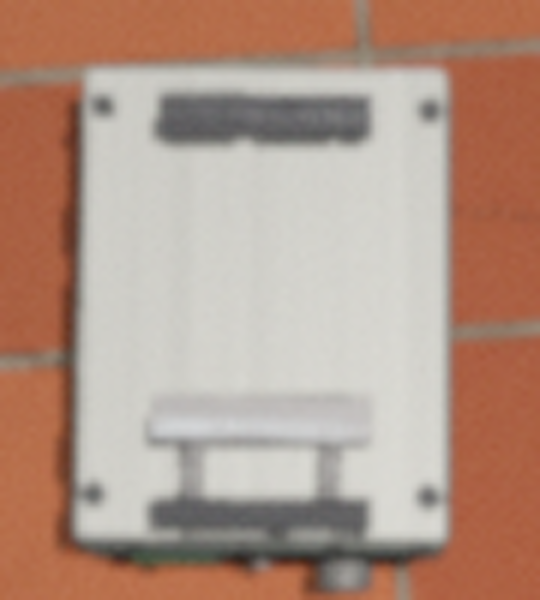

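View pics/c_ca.png

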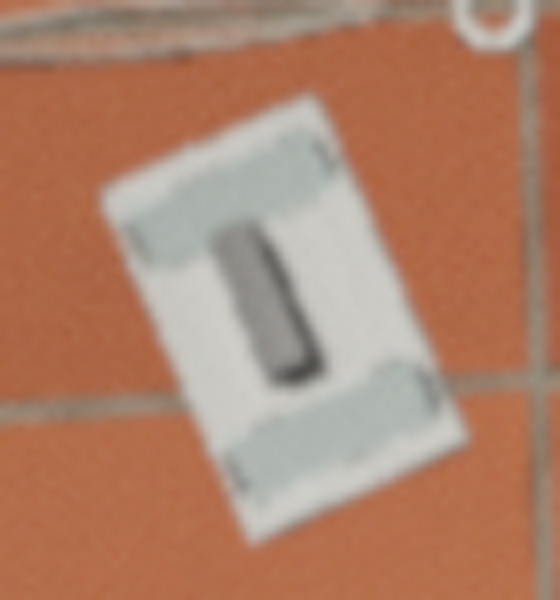

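View pics/c_st.png

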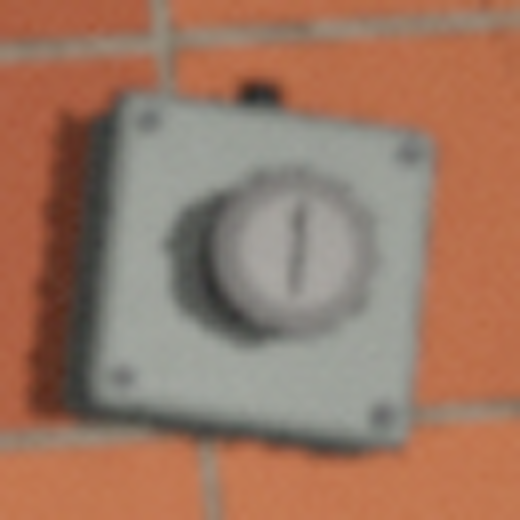

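View pics/c_sh_s.png

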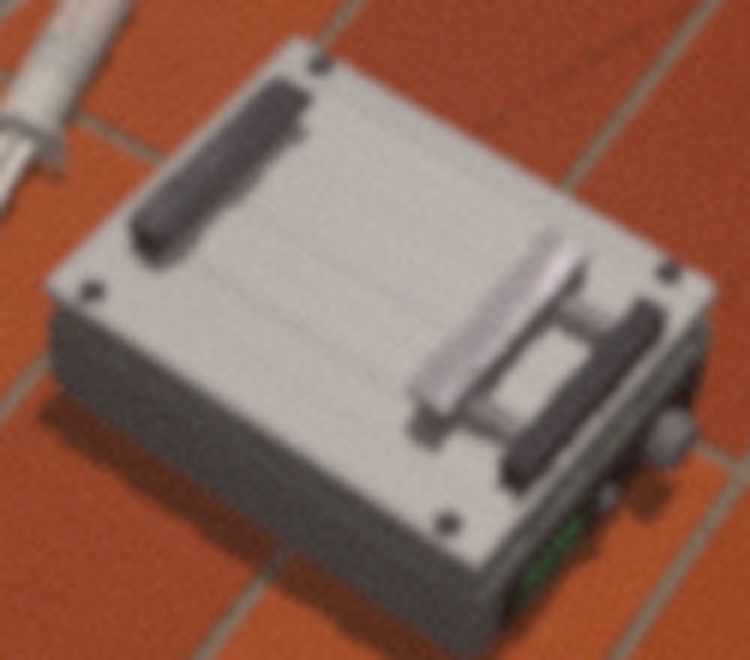

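View pics/c_ca_s.png

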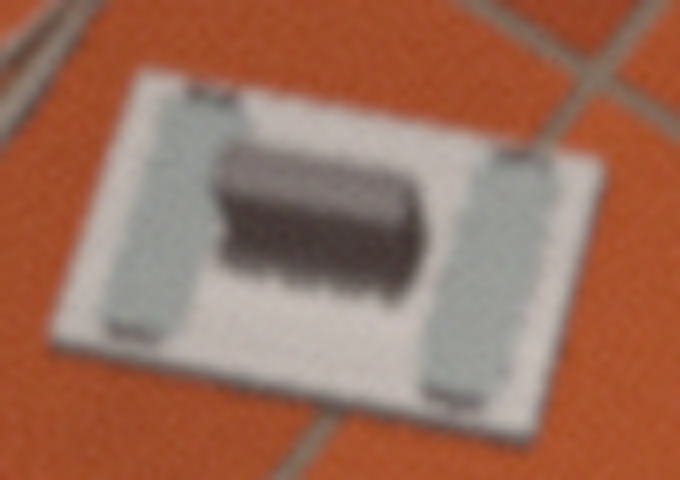

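View pics/c_st_s.png

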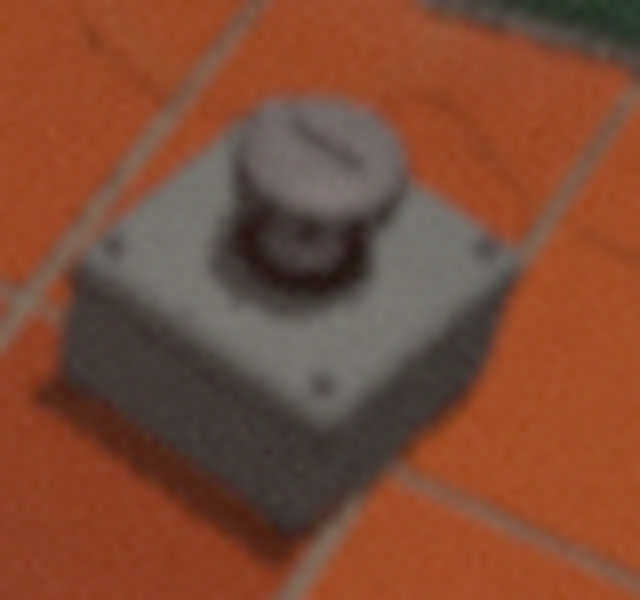

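```bash
cat > h.py <<'E'
import numpy as np,cv2
from cell import robot
def px2w(n,uv,z,cal=None):
    c=cal or robot.get_calibration(n);K=np.array(c["K"]);T=np.array(c["camera_from_world"])
    d=T[:3,:3].T@np.linalg.inv(K)@[uv[0],uv[1],1]; o=-T[:3,:3].T@T[:3,3]
    return o+d*(z-o[2])/d[2]
def proj(c,p):
    T=np.array(c["camera_from_world"]);q=np.array(c["K"])@(T[:3,:3]@np.asarray(p)+T[:3,3]);return q[:2]/q[2]
E
python3 - <<'E'
from h import *
def f(n,l,z,o,k): 
    P=np.array([px2w(n,(o[0]+a/k,o[1]+b/k),z) for a,b in l]);return P
def show(t,P): print(t,P[:,:2].round(4).tolist(),P.mean(0).round(4))
show("deck T",f("top",[(85,68),(447,70),(448,540),(75,540)],.062,(270,220),6))
show("deck S",f("scene",[(45,285),(300,38),(715,285),(478,570)],.062,(275,200),6))
show("fix lip T",f("top",[(160,96),(370,96),(370,139),(157,139)],.077,(270,220),6))
show("fix lip S",f("scene",[(135,222),(280,78),(310,97),(160,240)],.077,(275,200),6))
show("spr lip T",f("top",[(152,395),(370,397),(370,443),(148,440)],.080,(270,220),6))
show("spr lip S",f("scene",[(412,385),(545,235),(585,255),(447,405)],.080,(275,200),6))
show("carr T",f("top",[(315,92),(103,185),(252,545),(470,440)],.008,(170,235),8))
show("carr S",f("scene",[(140,68),(48,342),(530,440),(607,155)],.008,(215,325),8))
show("rib T",f("top",[(212,232),(258,220),(322,365),(272,382)],.039,(170,235),8))
show("rib S",f("scene",[(235,145),(418,172),(408,220),(215,190)],.039,(215,325),8))
show("stop T",f("top",[(295,252)],.084,(410,265),8))
show("stop S",f("scene",[(323,158)],.084,(400,150),8))
E
```

```text
deck T [[0.6142, 0.1251], [0.6059, 0.0057], [0.4514, 0.0167], [0.459, 0.1363]] [0.5326 0.071  0.062 ]
deck S [[0.616, 0.1251], [0.6061, 0.0059], [0.454, 0.0178], [0.4612, 0.137]] [0.5343 0.0714 0.062 ]
fix lip T [[0.5998, 0.1005], [0.5955, 0.0323], [0.5812, 0.0333], [0.5856, 0.1023]] [0.5905 0.0671 0.077 ]
fix lip S [[0.6004, 0.1008], [0.5954, 0.0329], [0.5839, 0.0341], [0.5906, 0.1021]] [0.5926 0.0675 0.077 ]
spr lip T [[0.5018, 0.1085], [0.4968, 0.0391], [0.4821, 0.0401], [0.4876, 0.1105]] [0.4921 0.0746 0.08  ]
spr lip S [[0.5024, 0.1063], [0.4984, 0.0416], [0.4852, 0.0414], [0.4909, 0.1066]] [0.4942 0.074  0.08  ]
carr T [[0.6045, 0.2839], [0.5835, 0.3389], [0.4884, 0.3026], [0.5115, 0.2467]] [0.547 0.293 0.008]
carr S [[0.6067, 0.2842], [0.5834, 0.3409], [0.4912, 0.3038], [0.5142, 0.2462]] [0.5489 0.2938 0.008 ]
rib T [[0.5638, 0.3047], [0.5661, 0.2932], [0.5285, 0.2781], [0.525, 0.2906]] [0.5458 0.2916 0.039 ]
rib S [[0.5667, 0.2963], [0.533, 0.2808], [0.5285, 0.29], [0.5639, 0.306]] [0.5481 0.2933 0.039 ]
stop T [[0.4626, -0.1778]] [ 0.4626 -0.1778  0.084 ]
stop S [[0.4636, -0.1747]] [ 0.4636 -0.1747  0.084 ]
```

```bash
cat >> h.py <<'E'
from scipy.spatial.transform import Rotation as R
def st():
    s=robot.read_state();q=s["ee_rot"];return s,np.array(s["ee_pos"]),R.from_quat([q[1],q[2],q[3],q[0]])
def down(psi,tilt=0):  # tool x at yaw psi, z down; tilt: rotates about shaker/tool-yaw y axis, +x end UP
    r=R.from_euler('z',psi)*R.from_euler('y',-tilt)
    return r*R.from_matrix(np.diag([1,-1,-1]))
def plan(p0,r0,p,r,label=""):
    d=r0.inv().apply(np.array(p)-p0)/.3; w=(r0.inv()*r).as_rotvec()/np.pi
    print(label,"shift",d.round(4),"turn",w.round(4),"rows>=",max(np.linalg.norm(d)*300/41.7,np.linalg.norm(w)*180/7.16).__round__(1))
E
python3 - <<'E'
from h import *
s,p,r=st()
plan(p,r,[.22,-.3,.2],down(.383),"a")
plan(np.array([.22,-.3,.2]),down(.383),[.463,-.176,.16],down(0.1),"b")
E
```

```text
a shift [ 0.3064 -0.6301  0.0607] turn [-0.0005 -0.0001 -0.0001] rows>= 5.1
b shift [ 0.9058 -0.0807  0.1333] turn [0.     0.     0.0901] rows>= 6.6
```

Request:
drive_tool(
  steps="0.051 -0.105 0.01 0 0 0; 0.051 -0.105 0.01 0 0 0; 0.051 -0.105 0.01 0 0 0; 0.051 -0.105 0.01 0 0 0; 0.051 -0.105 0.01 0 0 0; 0.051 -0.105 0.01 0 0 0; 0.11 -0.01 0.016 0 0 0; 0.11 -0.01 0.016 0 0 0; 0.11 -0.01 0.016 0 0 0; 0.11 -0.01 0.016 0 0 0; 0.11 -0.01 0.016 0 0 0; 0.11 -0.01 0.016 0 0 0",
  gripper=0,
  newtons=20,
)

```text
clock: 1.1
ee_pos: [0.3981, -0.2086, 0.1715]
ee_rot: [-0.0, 0.982, 0.19, -0.0]
ft_force: [0.2, -0.8, 0.2]
opening: 0.0176
```

```bash
python3 - <<'E'
from h import *
s,p,r=st();print(s["clock"],p,s["qpos"].round(3),s["opening"],r.as_matrix()[:2,0])
c=robot.get_calibration("wrist");im=robot.get_image("wrist");cv2.imwrite("pics/w1.png",im[:,:,::-1])
np.save("w1.npy",c,allow_pickle=True);print(np.array(c["K"]).round(1).tolist())
for q in [(.463,-.176,.084),(.463,-.176,.049),tuple(p)]: print(proj(c,q))
E
```

```text
1.1 [ 0.39812582 -0.20864399  0.17148908] [-0.732  0.117  1.834 -0.     1.19   0.456] 0.01762645460664571 [0.92756875 0.37365251]
[[353.2, 0.0, 316.9], [0.0, 353.2, 237.4], [0.0, 0.0, 1.0]]
[305.66969209 141.08522171]
[307.00840961 140.37669132]
[313.56630604 290.43107435]
```

View pics/w1.png

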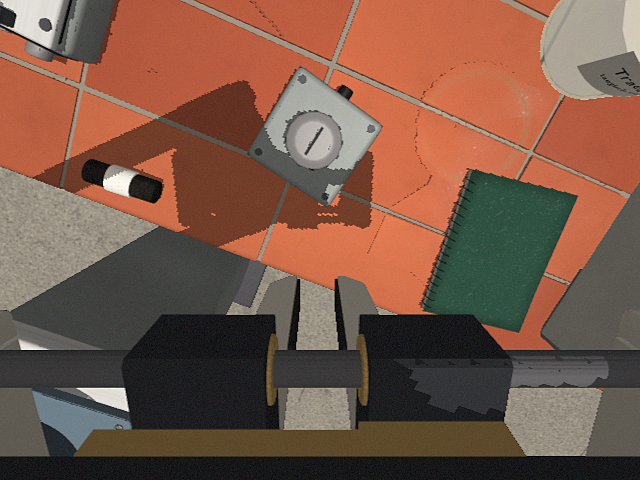

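The mushroom head's centre is at (314,139), and I predicted (306,141). I'll compute its position from that.

```bash
python3 - <<'E'
from h import *
c=np.load("w1.npy",allow_pickle=True).item()
t=px2w("w",(314,139),.084,c);print(t)
t=np.array([.4625,-.178,.095])
s,p,r=st();print(p);plan(p,r,t,r)
E
```

```text
[ 0.4664475  -0.18083444  0.084     ]
[ 0.40209425 -0.20615963  0.17080468]
 shift [ 0.221  -0.0112  0.2535] turn [0. 0. 0.] rows>= 2.4
```

Request:
drive_tool(
  steps="0.076 -0.004 0.084 0 0 0; 0.076 -0.004 0.084 0 0 0; 0.074 -0.003 0.084 0 0 0; 0 0 0 0 0 0; 0 0 0 0 0 0",
)

```text
clock: 1.57
ee_pos: [0.4577, -0.1804, 0.0946]
ee_rot: [-0.002, 0.982, 0.191, -0.002]
ft_force: [0.4, -0.5, 0.3]
opening: 0.0006
```

```bash
python3 - <<'E'
from h import *
s,p,r=st();print(s["clock"],p,s["opening"],s["ft_force"])
c=robot.get_calibration("wrist");im=robot.get_image("wrist");cv2.imwrite("pics/w2.png",im[:,:,::-1])
np.save("w2.npy",c,allow_pickle=True)
print(proj(c,p),proj(c,p-[0,0,.011]))
E
```

```text
1.5667 [ 0.45769205 -0.18035674  0.09456585] 0.0005842103101171759 [ 0.42784226 -0.46556335  0.33094248]
[313.56708518 290.46147549] [313.8181628  281.83569899]
```

View pics/w2.png

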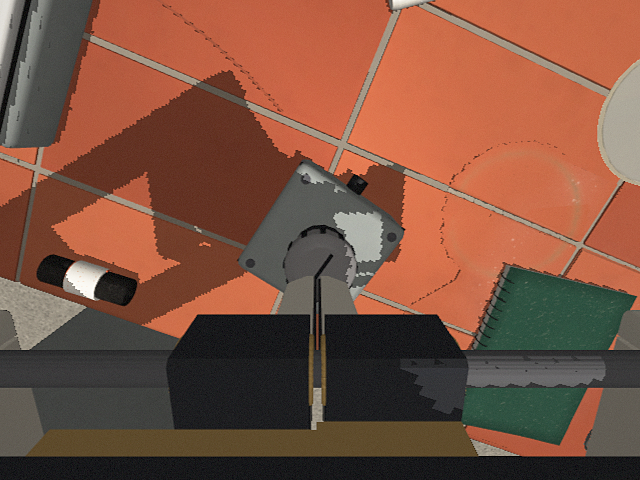

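The head spans about x 283–356 with its top arc at y 226, so its centre is near (320,263).

```bash
python3 - <<'E'
from h import *
c=np.load("w2.npy",allow_pickle=True).item()
t=px2w("w",(319.5,263),.084,c);print(t)
s,p,r=st();print(p);t=np.array([.4645,-.178,.0715]);plan(p,r,t,r)
E
```

```text
[ 0.46905161 -0.17904735  0.084     ]
[ 0.45797444 -0.18126018  0.09584308]
 shift [ 0.0244 -0.0018  0.0811] turn [0. 0. 0.] rows>= 0.6
```

Request:
drive_tool(
  steps="0.025 -0.002 0 0 0 0; 0 0 0.02 0 0 0; 0 0 0.02 0 0 0; 0 0 0.02 0 0 0; 0 0 0.02 0 0 0; 0 0 0 0 0 0; 0 0 0 0 0 0",
)

```text
clock: 2.2
ee_pos: [0.4666, -0.1796, 0.0736]
ee_rot: [0.002, 0.982, 0.19, 0.002]
ft_force: [0.9, -0.3, 6.4]
opening: 0.0008
```

Request:
drive_tool(
  steps="0 0 0.006 0 0 0; 0 0 0.004 0 0 0; 0 0 0 0 0 0; 0 0 0 0 0 0",
)

```text
clock: 2.53
ee_pos: [0.4666, -0.1796, 0.0706]
ee_rot: [0.002, 0.982, 0.19, 0.002]
ft_force: [0.0, 0.5, 7.9]
opening: 0.0001
```

Request:
drive_tool(
  steps="0 0 -0.03 0 0 0; 0 0 -0.08 0 0 0; 0 0 -0.09 0 0 0; 0 0 -0.05 0 0 0; 0 0 0 0 0 0; 0 0 0 0 0 0",
  gripper=1,
)

```text
clock: 3.03
ee_pos: [0.4653, -0.1785, 0.1449]
ee_rot: [0.001, 0.982, 0.19, 0.001]
ft_force: [0.2, 0.3, -0.8]
opening: 0.0356
```

```bash
python3 - <<'E'
from h import *
s,p,r=st();print(s["clock"],p,s["opening"],s["ft_force"])
c=robot.get_calibration("wrist");im=robot.get_image("wrist");cv2.imwrite("pics/w3.png",im[:,:,::-1])
np.save("w3.npy",c,allow_pickle=True)
im=robot.get_image("scene")[150:225,400:480,::-1];cv2.imwrite("pics/s3.png",cv2.resize(im,None,fx=7,fy=7,interpolation=2))
E
```

```text
3.0333 [ 0.46534916 -0.17848355  0.14490914] 0.03555484452237674 [ 0.23996583  0.31594742 -0.75095911]
```

View pics/w3.png

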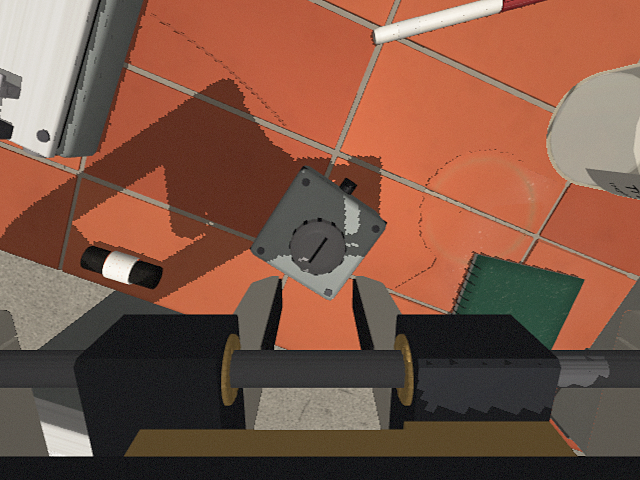

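View pics/s3.png

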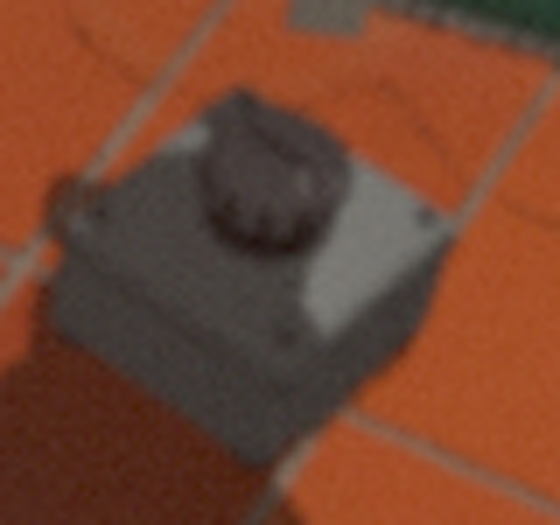

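The head now sits low on the box with no neck visible, so it is latched. In the wrist view the head is at about (317,247).

```bash
python3 - <<'E'
from h import *
c=np.load("w3.npy",allow_pickle=True).item()
print(px2w("w",(317.5,247),.075,c), [px2w("w",q,.049,c).round(4) for q in [(305,167),(388,221),(329,300),(251,250)]])
s,p,r=st();print(p)
r=down(.383)
plan(p,r,[.50,.05,.2],r,"a"); plan(np.array([.5,.05,.2]),r,[.548,.2934,.15],r,"b"); plan(p,r,[.548,.2934,.2],r,"c")
E
```

```text
[ 0.4672081  -0.18018777  0.075     ] [array([ 0.513, -0.152,  0.049]), array([ 0.4989, -0.2255,  0.049 ]), array([ 0.4211, -0.2089,  0.049 ]), array([ 0.438 , -0.1362,  0.049 ])]
[ 0.46435524 -0.17773913  0.14321393]
a shift [ 0.3939 -0.6597 -0.1893] turn [0. 0. 0.] rows>= 5.7
b shift [ 0.4516 -0.6928  0.1667] turn [0. 0. 0.] rows>= 6.1
c shift [ 0.8455 -1.3525 -0.1893] turn [0. 0. 0.] rows>= 11.6
```

Request:
drive_tool(
  steps="0.04 -0.06 -0.09 0 0 0; 0.072 -0.116 -0.05 0 0 0; 0.072 -0.116 -0.04 0 0 0; 0.072 -0.116 0 0 0 0; 0.072 -0.116 0 0 0 0; 0.072 -0.116 0 0 0 0; 0.072 -0.116 0 0 0 0; 0.072 -0.116 0 0 0 0; 0.072 -0.116 0 0 0 0; 0.072 -0.116 0 0 0 0; 0.072 -0.116 0 0 0 0; 0.072 -0.116 0 0 0 0",
  gripper=1,
)

```text
clock: 4.13
ee_pos: [0.5457, 0.2859, 0.1952]
ee_rot: [0.0, 0.982, 0.19, -0.002]
ft_force: [0.5, -0.1, -1.5]
opening: 0.0931
```

Request:
drive_tool(
  steps="0 0 0.05 0 0 0; 0 0 0.05 0 0 0; 0 0 0.05 0 0 0; 0 0 0 0 0 0; 0 0 0 0 0 0",
  gripper=0.5,
)

```text
clock: 4.55
ee_pos: [0.5453, 0.2836, 0.15]
ee_rot: [0.0, 0.982, 0.19, -0.002]
ft_force: [0.5, -0.1, 0.7]
opening: 0.0643
```

```bash
python3 - <<'E'
from h import *
s,p,r=st();print(s["clock"],p,s["opening"],s["ft_force"],s["qpos"].round(2))
c=robot.get_calibration("wrist");im=robot.get_image("wrist");cv2.imwrite("pics/w4.png",im[:,:,::-1])
np.save("w4.npy",c,allow_pickle=True)
print(proj(c,(.548,.2934,.039)))
E
```

```text
4.55 [0.54528371 0.28361557 0.1500006 ] 0.06426918569903443 [ 0.470611   -0.13495235  0.74260877] [ 0.3   0.43  1.46 -0.    1.26  1.49]
[304.79587803 224.83913785]
```

View pics/w4.png

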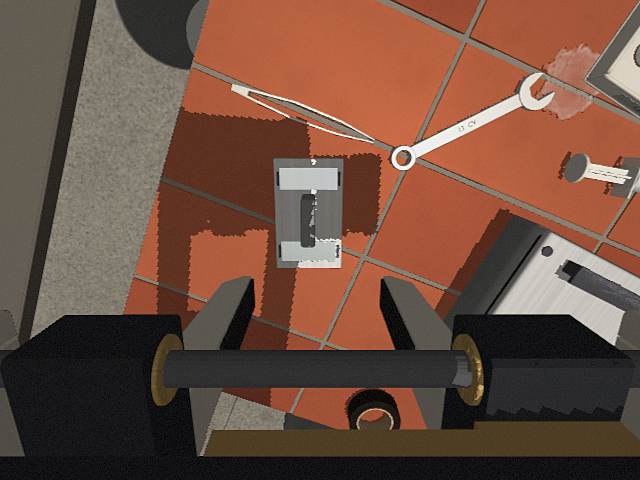

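The carrier's plate corners are at (275,158), (343,159), (341,268) and (278,266), and the rib top is near (308.5,220). It is nearly aligned with the tool.

```bash
python3 - <<'E'
from h import *
im=cv2.imread("pics/w4.png")[145:280,260:360];cv2.imwrite("pics/w4c.png",cv2.resize(im,None,fx=4,fy=4,interpolation=2))
c=np.load("w4.npy",allow_pickle=True).item()
print(px2w("w",(308.5,220),.039,c))
P=np.array([px2w("w",q,.008,c) for q in [(275,158),(343,159),(341,268),(278,266)]]);print(P.round(4),P.mean(0))
d=(P[0]+P[1]-P[2]-P[3]);print(np.arctan2(d[1],d[0]))
e=(P[0]-P[1]+P[3]-P[2]);print(np.arctan2(-e[0],e[1]))
E
```

```text
[0.55285573 0.29209949 0.039     ]
[[0.5854 0.3364 0.008 ]
 [0.6063 0.2823 0.008 ]
 [0.5142 0.245  0.008 ]
 [0.4941 0.3002 0.008 ]] [0.55001178 0.29098271 0.008     ]
0.38140491235616947
0.35862127437714886
```

View pics/w4c.png

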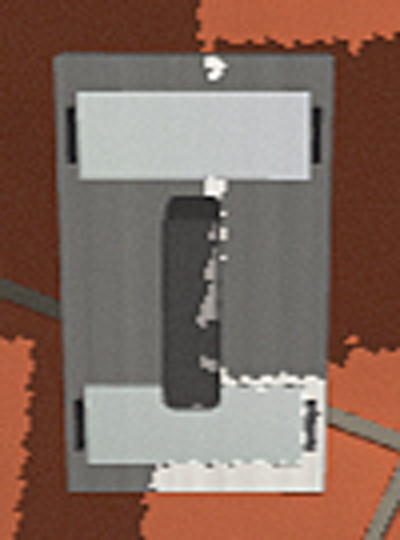

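```bash
python3 - <<'E'
from h import *
s,p,r=st();print(p)
plan(p,r,[.548,.2925,.0115],down(.376))
E
```

```text
[0.54626165 0.28378693 0.15144884]
 shift [ 0.0172 -0.0247  0.4665] turn [-0.0001  0.0007  0.0021] rows>= 3.4
```

Request:
drive_tool(
  steps="0.017 -0.025 0.04 0 0 0.002; 0 0 0.11 0 0 0; 0 0 0.11 0 0 0; 0 0 0.1 0 0 0; 0 0 0.06 0 0 0; 0 0 0.03 0 0 0; 0 0 0.016 0 0 0; 0 0 0 0 0 0; 0 0 0 0 0 0",
)

```text
clock: 5.35
ee_pos: [0.5497, 0.2934, 0.0137]
ee_rot: [-0.0, 0.982, 0.187, 0.001]
ft_force: [-0.9, 0.5, 0.3]
opening: 0.0467
```

```bash
python3 - <<'E'
from h import *
s,p,r=st();print(s["clock"],p,s["opening"],s["ft_force"],s["qpos"].round(2))
c=robot.get_calibration("wrist");im=robot.get_image("wrist");cv2.imwrite("pics/w5.png",im[:,:,::-1])
E
```

```text
5.35 [0.54973616 0.29337225 0.01369345] 0.04665996159591385 [-0.8649793  0.4823905  0.2862033] [0.31 0.58 1.58 0.   0.98 1.51]
```

View pics/w5.png

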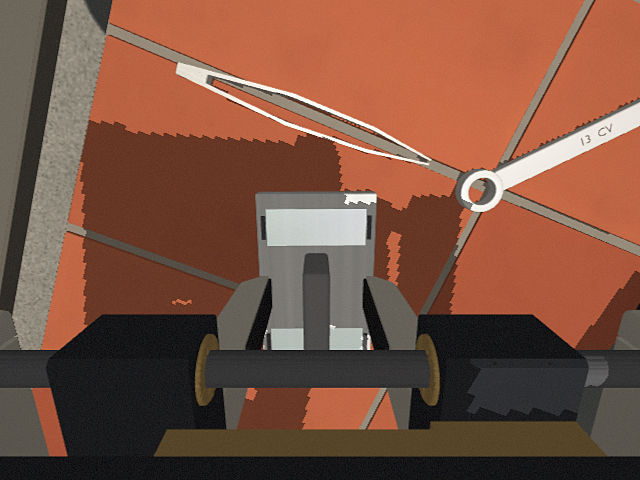

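Request:
drive_tool(
  steps="0 0 0.004 0 0 0; 0 0 0 0 0 0; 0 0 0 0 0 0; 0 0 0 0 0 0; 0 0 0 0 0 0; 0 0 0 0 0 0; 0 0 0 0 0 0",
  gripper=0,
  newtons=60,
)

```text
clock: 5.98
ee_pos: [0.5487, 0.293, 0.0115]
ee_rot: [-0.0, 0.982, 0.187, 0.0]
ft_force: [-0.7, 0.2, 1.4]
opening: 0.0114
```

```bash
python3 - <<'E'
from h import *
s,p,r=st();print(s["clock"],p,s["opening"],s["ft_force"],s["qpos"].round(2))
c=robot.get_calibration("wrist");im=robot.get_image("wrist");cv2.imwrite("pics/w6.png",im[:,:,::-1]);np.save("w6.npy",c,allow_pickle=True)
plan(p,r,[p[0],p[1],.16],r)
E
```

```text
5.9833 [0.54868775 0.29299163 0.01149422] 0.011394336865534519 [-0.67434313  0.17442676  1.40494367] [0.31 0.58 1.59 0.   0.97 1.51]
 shift [ 1.00e-04 -0.00e+00 -4.95e-01] turn [0. 0. 0.] rows>= 3.6
```

View pics/w6.png

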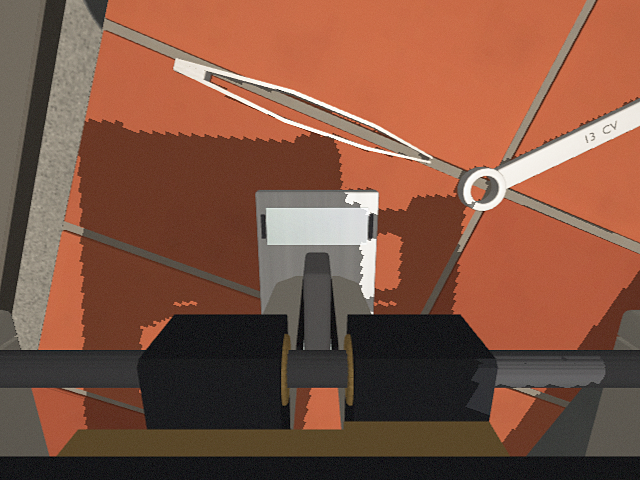

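It is gripped with an opening of 11.4 mm. The plate's far edge is at row 191, from x=256 to 378, so I can get the offset in the tool frame from that.

```bash
python3 - <<'E'
from h import *
im=cv2.imread("pics/w6.png")[180:320,245:390];cv2.imwrite("pics/w6c.png",cv2.resize(im,None,fx=4,fy=4,interpolation=2))
c=np.load("w6.npy",allow_pickle=True).item()
s,p,r=st();print(p)
for q in [(256,191),(378,191)]: print(r.inv().apply(px2w("w",q,.008,c)-p)*1000)
# what x would it be expected
for L in (.048,.05,.052): print(L,proj(c,p+r.apply([L,0,0])+[0,0,.008-p[2]]))
E
```

```text
[0.54868306 0.29300162 0.0114867 ]
[ 50.50072566 -27.59316251   3.49737068]
[50.49804211 31.13775368  3.49484225]
0.048 [313.33747364 196.16078311]
0.05 [313.32598268 192.03810988]
0.052 [313.31441648 187.88844007]
```

View pics/w6c.png

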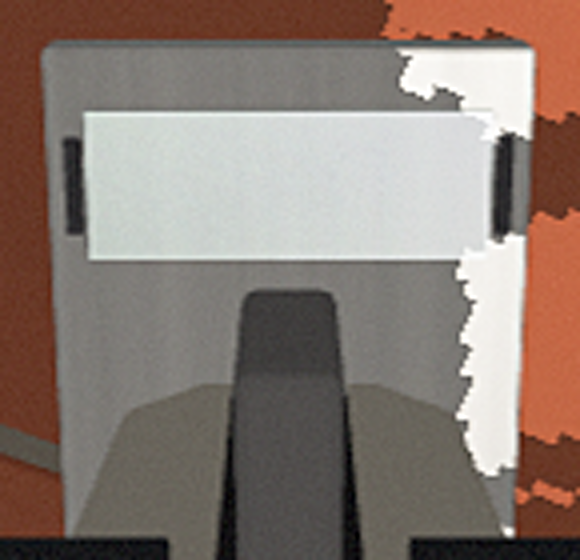

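```bash
cat >> h.py <<'E'
PSI=-.068; C=np.array([.5395,.0710,.062]); HT=.0115
def tcp_for(xtop,h,a,ycl=0.,C=C,psi=PSI,off=0.):
    "TCP pose with -x top corner at clamp x=xtop (m), bottom corner height h, tilt a"
    ca,sa=np.cos(a),np.sin(a)
    rot=lambda x,z:np.array([x*ca-z*sa,x*sa+z*ca])
    top=rot(-.05+off,.008);bot=rot(-.05+off,0);t=rot(0,HT)
    X=xtop+(t-top)[0];Z=h+(t-bot)[1]
    return C+R.from_euler('z',psi).apply([X,ycl,Z]),down(psi,a)
E
python3 - <<'E'
from h import *
a=np.radians(11.5)
s,p,r=st()
up=np.array([p[0],p[1],.16]);plan(p,r,up,r,"lift")
ph,rh=tcp_for(-.036,.045,a);print(ph);
ph0=np.array([ph[0],ph[1],.16]);plan(up,r,ph0,r,"move");plan(ph0,r,ph0,down(PSI),"yaw");plan(ph0,down(PSI),ph0,rh,"tilt");print(ph0-ph)
E
```

```text
lift shift [ 1.00e-04 -0.00e+00 -4.95e-01] turn [0. 0. 0.] rows>= 3.6
[0.55177002 0.07016435 0.12823753]
move shift [-2.635e-01  6.945e-01 -1.000e-04] turn [0. 0. 0.] rows>= 5.3
yaw shift [0. 0. 0.] turn [-0.000e+00 -1.000e-04  1.415e-01] rows>= 3.6
tilt shift [0. 0. 0.] turn [0.     0.0639 0.    ] rows>= 1.6
[0.         0.         0.03176247]
```

Request:
drive_tool(
  steps="0 0 -0.05 0 0 0; 0 0 -0.11 0 0 0; 0 0 -0.12 0 0 0; 0 0 -0.12 0 0 0; 0 0 -0.095 0 0 0; -0.038 0.099 0 0 0 0; -0.038 0.099 0 0 0 0; -0.038 0.099 0 0 0 0; -0.038 0.099 0 0 0 0; -0.038 0.099 0 0 0 0; -0.038 0.099 0 0 0 0; -0.036 0.1 0 0 0 0",
)

```text
clock: 7.03
ee_pos: [0.5507, 0.0688, 0.1593]
ee_rot: [-0.0, 0.982, 0.187, -0.001]
ft_force: [0.3, 0.4, -1.5]
opening: 0.012
```

Request:
drive_tool(
  steps="0 0 0 0 0 0.03; 0 0 0 0 0 0.03; 0 0 0 0 0 0.03; 0 0 0 0 0 0.03; 0 0 0 0 0 0.0215; 0 0 0 0 0.032 0; 0 0 0 0 0.032 0; 0 0 0 0 0 0; 0 0 0 0 0 0; 0 0 0 0 0 0",
)

```text
clock: 7.87
ee_pos: [0.5524, 0.0701, 0.1606]
ee_rot: [0.003, 0.994, -0.034, 0.1]
ft_force: [1.2, -1.2, -1.4]
opening: 0.0117
```

```bash
python3 - <<'E'
from h import *
s,p,r=st();print(s["clock"],p,s["opening"],s["ft_force"],s["qpos"].round(2));print(r.as_matrix().round(3))
c=robot.get_calibration("wrist");im=robot.get_image("wrist");cv2.imwrite("pics/w7.png",im[:,:,::-1]);np.save("w7.npy",c,allow_pickle=True)
im=robot.get_image("scene");cv2.imwrite("pics/s7.png",cv2.resize(im[130:320,230:430,::-1],None,fx=4,fy=4,interpolation=2)[:600])
a=np.radians(11.5)
ph,rh=tcp_for(-.036,.045,a);plan(p,r,ph,rh)
E
```

```text
7.8667 [0.55242522 0.07007208 0.16059486] 0.011656307247969228 [ 1.24358884 -1.19282523 -1.43669737] [-0.08  0.2   1.78  0.    0.96  1.56]
[[ 0.978 -0.068  0.199]
 [-0.067 -0.998 -0.014]
 [ 0.199  0.    -0.98 ]]
 shift [-0.0236 -0.0002  0.1053] turn [ 0.      0.0001 -0.    ] rows>= 0.8
```

View pics/w7.png

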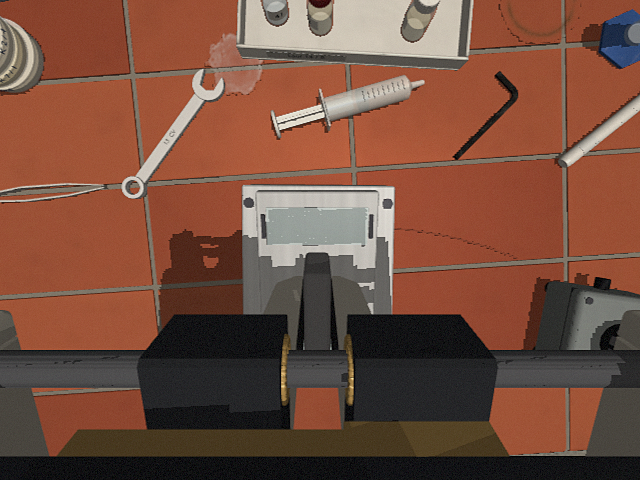

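View pics/s7.png

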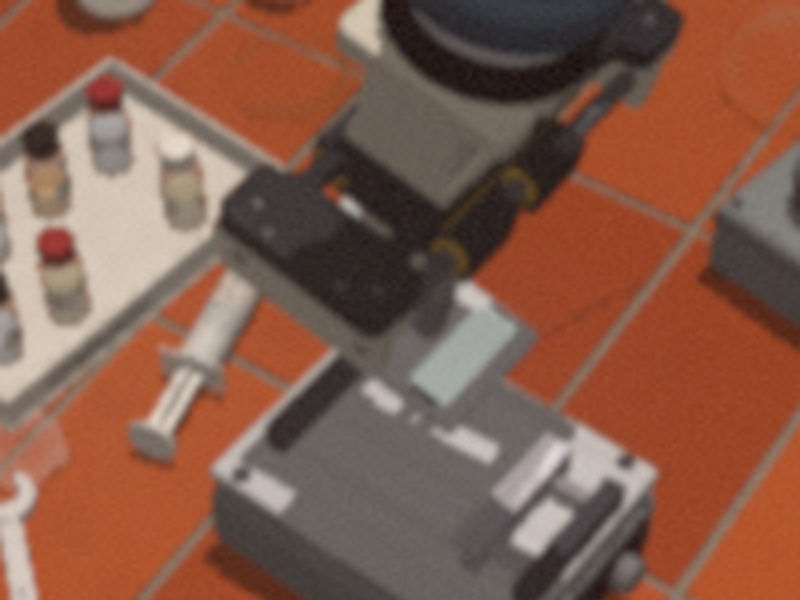

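```bash
python3 - <<'E'
from h import *
im=cv2.imread("pics/w7.png")[175:315,230:405];cv2.imwrite("pics/w7c.png",cv2.resize(im,None,fx=4,fy=4,interpolation=2))
c=np.load("w7.npy",allow_pickle=True).item()
print(*[px2w("w",q,.062,c).round(4) for q in [(243,186),(394,186)]])
print("exp",*[(C+R.from_euler('z',PSI).apply(q)).round(4) for q in [(.074,.062,0),(.074,-.062,0)]])
E
```

```text
[0.6161 0.1212 0.062 ] [0.6082 0.0042 0.062 ]
exp [0.6175 0.1278 0.062 ] [0.6091 0.0041 0.062 ]
```

View pics/w7c.png

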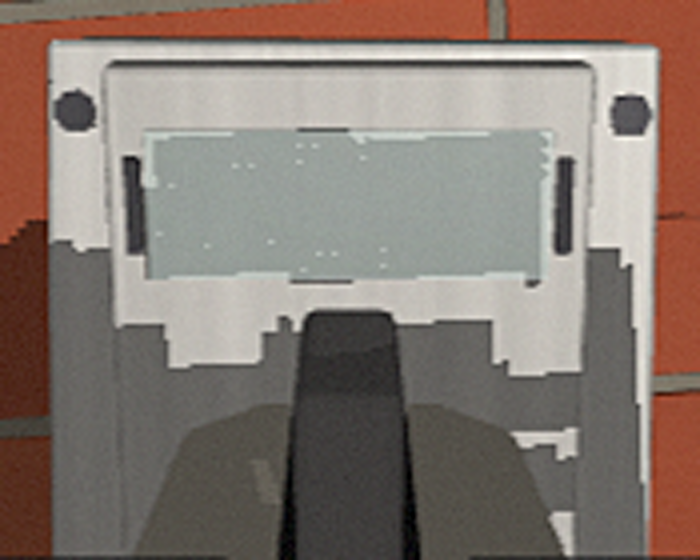

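```bash
python3 - <<'E'
from h import *
s,p,r=st();print(p)
a=np.radians(11.5)
p1,r1=tcp_for(-.036,.012,a);plan(p,r,p1,r1,"to12")
p2,_=tcp_for(-.036,.002,a);plan(p1,r1,p2,r1,"to2")
p3,_=tcp_for(-.057,.002,a);plan(p2,r1,p3,r1,"push")
print(p1,p2,p3)
E
```

```text
[0.55338814 0.06992025 0.16070369]
to12 shift [-0.049  -0.0005  0.2127] turn [ 0.     -0.0003 -0.0001] rows>= 1.6
to2 shift [-0.0066  0.      0.0327] turn [0. 0. 0.] rows>= 0.2
push shift [-0.0686 -0.     -0.014 ] turn [0. 0. 0.] rows>= 0.5
[0.55177002 0.07016435 0.09523753] [0.55177002 0.07016435 0.08523753] [0.53081856 0.07159125 0.08523753]
```

Request:
drive_tool(
  steps="-0.012 0 0.053 0 0 0; -0.012 0 0.053 0 0 0; -0.012 0 0.053 0 0 0; -0.013 0 0.053 0 0 0; 0 0 0 0 0 0; 0 0 0 0 0 0; 0 0 0 0 0 0",
)

```text
clock: 8.55
ee_pos: [0.5513, 0.0701, 0.0954]
ee_rot: [0.003, 0.994, -0.034, 0.101]
ft_force: [-0.1, -0.4, -2.0]
opening: 0.0113
```

```bash
python3 - <<'E'
from h import *
s,p,r=st();print(s["clock"],p,s["ft_force"])
c=robot.get_calibration("wrist");im=robot.get_image("wrist");cv2.imwrite("pics/w8.png",im[:,:,::-1]);np.save("w8.npy",c,allow_pickle=True)
im=robot.get_image("top");cv2.imwrite("pics/t8.png",cv2.resize(im[200:330,250:380,::-1],None,fx=4,fy=4,interpolation=2))
im=robot.get_image("scene");cv2.imwrite("pics/s8.png",cv2.resize(im[170:320,260:420,::-1],None,fx=4,fy=4,interpolation=2)[:600])
a=np.radians(11.5)
p2,r1=tcp_for(-.036,.002,a);plan(p,r,p2,r1,"to2")
E
```

```text
8.55 [0.55129909 0.0701458  0.09544395] [-0.10675375 -0.41597986 -1.97754188]
to2 shift [-0.0053 -0.0002  0.0336] turn [ 0.     -0.0005 -0.    ] rows>= 0.2
```

View pics/w8.png

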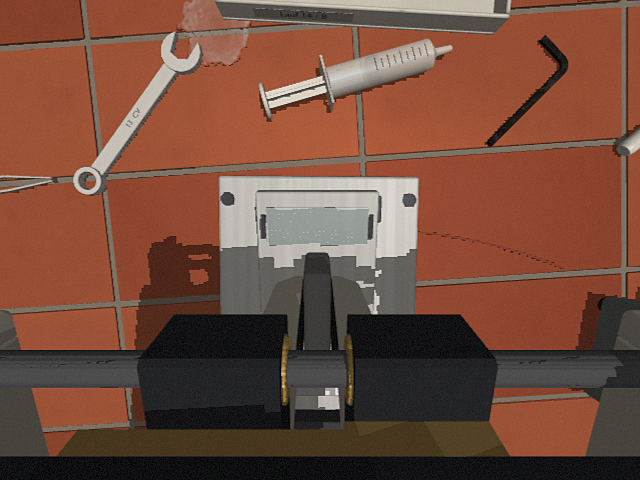

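View pics/t8.png

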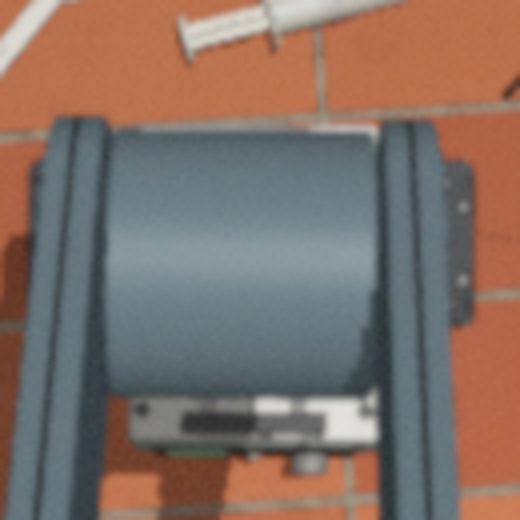

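View pics/s8.png

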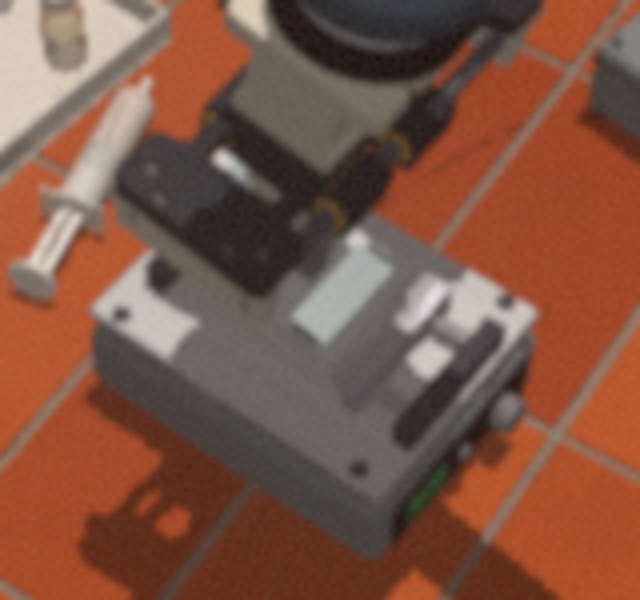

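Request:
drive_tool(
  steps="-0.002 0 0.012 0 0 0; -0.002 0 0.012 0 0 0; -0.001 0 0.009 0 0 0; 0 0 0 0 0 0; 0 0 0 0 0 0",
)

```text
clock: 9.12
ee_pos: [0.55, 0.0703, 0.0842]
ee_rot: [0.003, 0.994, -0.034, 0.1]
ft_force: [-0.4, 0.3, -2.5]
opening: 0.0113
```

```bash
python3 - <<'E'
from h import *
s,p,r=st();print(s["clock"],p,s["ft_force"])
im=robot.get_image("scene");cv2.imwrite("pics/s9.png",cv2.resize(im[200:290,310:410,::-1],None,fx=6,fy=6,interpolation=2)[:600])
a=np.radians(11.5)
p2,r1=tcp_for(-.036,.002,a);print(p2);p3,r1=tcp_for(-.046,.002,a);plan(p,r,p3,r1,"push a")
p3,r1=tcp_for(-.057,.002,a);plan(p,r,p3,r1,"push b");
E
```

```text
9.1167 [0.55003565 0.07029244 0.08420179] [-0.3720927   0.3434389  -2.47936808]
[0.55177002 0.07016435 0.08523753]
push a shift [-0.0263  0.     -0.0089] turn [ 0.      0.0001 -0.    ] rows>= 0.2
push b shift [-0.0622  0.     -0.0162] turn [ 0.      0.0001 -0.    ] rows>= 0.5
```

View pics/s9.png

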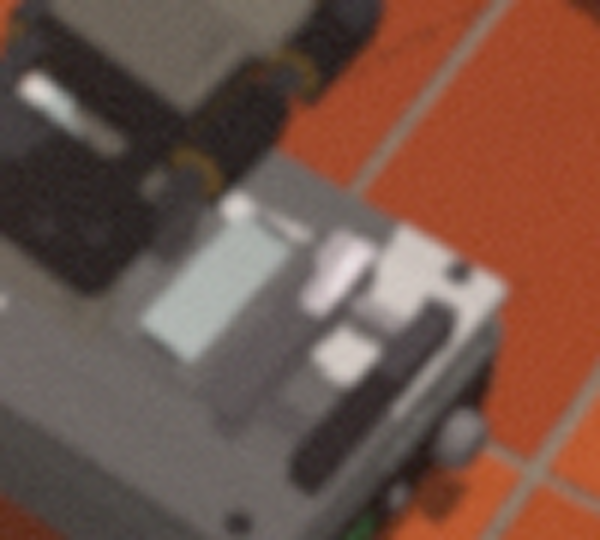

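Request:
drive_tool(
  steps="-0.009 0 -0.002 0 0 0; -0.009 0 -0.002 0 0 0; -0.009 0 -0.003 0 0 0; 0 0 0 0 0 0; 0 0 0 0 0 0",
)

```text
clock: 9.58
ee_pos: [0.5427, 0.0708, 0.0855]
ee_rot: [0.003, 0.994, -0.034, 0.101]
ft_force: [2.4, -0.7, -3.0]
opening: 0.0117
```

Request:
drive_tool(
  steps="-0.01 0 -0.002 0 0 0; -0.01 0 -0.002 0 0 0; 0 0 0 0 0 0; 0 0 0 0 0 0",
)

```text
clock: 9.92
ee_pos: [0.5374, 0.0711, 0.0857]
ee_rot: [0.003, 0.994, -0.034, 0.102]
ft_force: [6.8, -0.4, -6.0]
opening: 0.0119
```

```bash
python3 - <<'E'
from h import *
s,p,r=st();print(s["clock"],p,s["ft_force"],s["moment"])
im=robot.get_image("scene");cv2.imwrite("pics/s10.png",cv2.resize(im[200:290,310:410,::-1],None,fx=6,fy=6,interpolation=2)[:600])
a=np.radians(11.5)
p3,r1=tcp_for(-.057,.002,a);plan(p,r,p3,r1,"push b");
E
```

```text
9.9167 [0.53743299 0.07110032 0.08572041] [ 6.7789886  -0.4141068  -5.98226951] [-0.05900428 -1.11342363 -0.05371294]
push b shift [-0.022  -0.0001 -0.0029] turn [-0.     -0.0013 -0.0001] rows>= 0.2
```

View pics/s10.png

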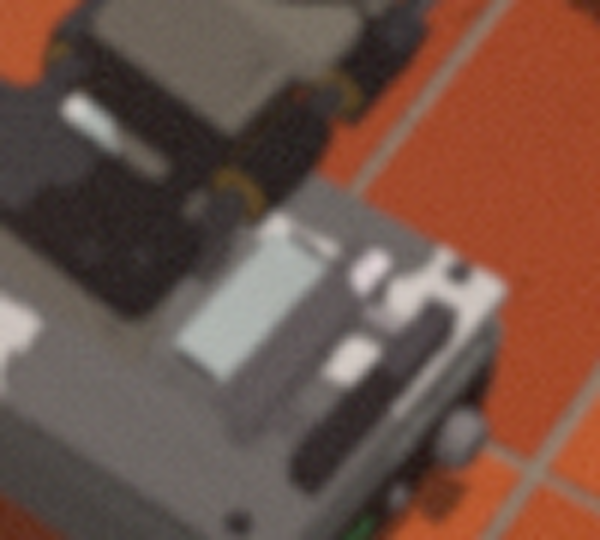

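The jaw is taking load: +6.8 N along x and an extra 4 N downward. I'll lower slightly while pushing on.

Request:
drive_tool(
  steps="-0.001 0 0.004 0 0 0; -0.005 0 0 0 0 0; -0.005 0 -0.001 0 0 0; 0 0 0 0 0 0; 0 0 0 0 0 0",
)

```text
clock: 10.38
ee_pos: [0.5359, 0.0712, 0.0852]
ee_rot: [0.004, 0.994, -0.034, 0.104]
ft_force: [7.5, -0.8, -1.4]
opening: 0.0119
```

Request:
drive_tool(
  steps="-0.005 0 -0.001 0 0 0; -0.005 0 -0.001 0 0 0; 0 0 0 0 0 0; 0 0 0 0 0 0; 0 0 0 0 0 0",
)

```text
clock: 10.8
ee_pos: [0.5334, 0.0714, 0.0854]
ee_rot: [0.003, 0.994, -0.034, 0.104]
ft_force: [9.0, -0.3, -2.5]
opening: 0.0117
```

```bash
python3 - <<'E'
from h import *
s,p,r=st();print(s["clock"],p,s["ft_force"],s["moment"],s["opening"])
c=robot.get_calibration("wrist");im=robot.get_image("wrist");cv2.imwrite("pics/w11.png",im[:,:,::-1]);np.save("w11.npy",c,allow_pickle=True)
a=np.radians(11.5)
p3,r1=tcp_for(-.057,.002,a);plan(p,r,p3,r1,"push b");
E
```

```text
10.8 [0.53343218 0.07136161 0.0853842 ] [ 8.96497882 -0.27528588 -2.52451762] [ 0.01841739 -1.52547714 -0.13038778] 0.01166884320692464
push b shift [-0.0087 -0.0002 -0.0013] turn [-0.     -0.0027 -0.0002] rows>= 0.1
```

View pics/w11.png

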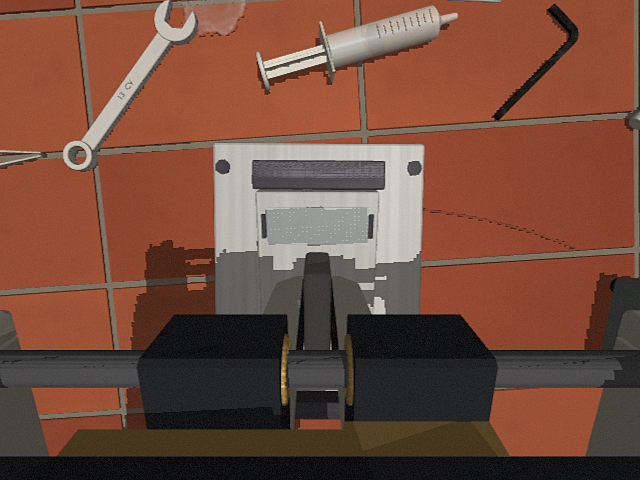

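```bash
python3 - <<'E'
from h import *
im=cv2.imread("pics/w11.png")[140:240,205:435];cv2.imwrite("pics/w11c.png",cv2.resize(im,None,fx=3.4,fy=3.4,interpolation=2))
c=np.load("w11.npy",allow_pickle=True).item()
s,p,r=st()
e=p+r.apply([.05,0,.0115-.008]);print("end top",e,proj(c,e)); e2=p+r.apply([.05,0,.0115]);print("end bottom",e2,proj(c,e2))
for y in (187,188,189): print(px2w("w",(318,y),.077,c))
E
```

```text
end top [0.58298696 0.06795236 0.09234902] [312.83032246 193.70495115]
end bottom [0.5846439  0.06784002 0.0845233 ] [312.99601305 191.18772263]
[0.58708381 0.0651171  0.077     ]
[0.58656395 0.06515263 0.077     ]
[0.58604388 0.06518817 0.077     ]
```

View pics/w11c.png

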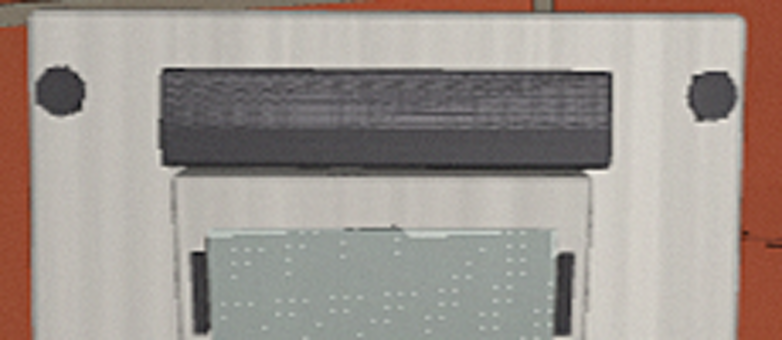

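```bash
python3 - <<'E'
from h import *
c=np.load("w11.npy",allow_pickle=True).item()
print(px2w("w",(318,178.2),.077,c),px2w("w",(318,188.5),.073,c),px2w("w",(318,191.3),.0923,c))
print("C+45:",C+R.from_euler('z',PSI).apply([.045,0,0]))
E
```

```text
[0.59164952 0.0648051  0.077     ] [0.58656463 0.06513821 0.073     ] [0.58396906 0.06538493 0.0923    ]
C+45: [0.584396   0.06794236 0.062     ]
```

Request:
drive_tool(
  steps="-0.005 0 0 0 0 0; -0.005 0 -0.001 0 0 0; 0 0 0 0 0 0; 0 0 0 0 0 0; 0 0 0 0 0 0",
)

```text
clock: 11.27
ee_pos: [0.5313, 0.0715, 0.0855]
ee_rot: [0.003, 0.994, -0.034, 0.105]
ft_force: [10.4, -0.7, -2.6]
opening: 0.0114
```

```bash
python3 - <<'E'
from h import *
s,p,r=st();print(s["clock"],p,s["ft_force"],s["opening"],np.degrees(np.arcsin(r.as_matrix()[2,0])))
pp,rr=p,r
for a,x,h in [(11.5,-.0575,.001),(9,-.0575,.001),(6,-.0575,.001),(3,-.0575,.001),(0,-.0575,.0005)]:
    p3,r1=tcp_for(x,h,np.radians(a));plan(pp,rr,p3,r1,str(a));pp,rr=p3,r1
    print(p3)
E
```

```text
11.2667 [0.53126338 0.07150679 0.08550444] [10.44327071 -0.66292366 -2.60412585] 0.011411225998188133 12.077860660219098
11.5 shift [-0.004  -0.0002  0.0035] turn [-0.     -0.0032 -0.0002] rows>= 0.1
[0.53031971 0.07162522 0.08423753]
9 shift [ 0.0004 -0.      0.0071] turn [ 0.     -0.0139 -0.    ] rows>= 0.3
[0.53085692 0.07158864 0.08218014]
6 shift [ 0.0004 -0.      0.0086] turn [ 0.     -0.0167 -0.    ] rows>= 0.4
[0.53137906 0.07155308 0.07966342]
3 shift [ 0.0004 -0.      0.0086] turn [-0.     -0.0167  0.    ] rows>= 0.4
[0.53176622 0.07152671 0.07710104]
0 shift [0.0003 0.     0.0104] turn [ 0.     -0.0167 -0.    ] rows>= 0.4
[0.53201733 0.07150961 0.074     ]
```

Request:
drive_tool(
  steps="-0.001 0 0.003 0 -0.003 0; 0 0 0.0035 0 -0.007 0; 0 0 0.0035 0 -0.007 0; 0 0 0.004 0 -0.008 0; 0 0 0.0045 0 -0.008 0; 0 0 0 0 0 0; 0 0 0 0 0 0; 0 0 0 0 0 0",
)

```text
clock: 11.93
ee_pos: [0.5329, 0.0714, 0.0804]
ee_rot: [0.002, 0.998, -0.034, 0.054]
ft_force: [9.9, -0.4, 2.7]
opening: 0.0115
```

```bash
python3 - <<'E'
from h import *
s,p,r=st();print(s["clock"],p,s["ft_force"],s["opening"],np.degrees(np.arcsin(r.as_matrix()[2,0])))
c=robot.get_calibration("wrist");im=robot.get_image("wrist");cv2.imwrite("pics/w12.png",cv2.resize(im[130:260,200:440,::-1],None,fx=3.3,fy=3.3,interpolation=2));np.save("w12.npy",c,allow_pickle=True)
pp,rr=p,r
for a,x,h in [(6,-.057,.001),(3,-.057,.001),(0,-.057,.0005)]:
    p3,r1=tcp_for(x,h,np.radians(a));plan(pp,rr,p3,r1,str(a));pp,rr=p3,r1
    print(p3)
E
```

```text
11.9333 [0.53291028 0.07139219 0.08044922] [ 9.86638602 -0.36195698  2.65293638] 0.011538362849221788 6.244913343504626
6 shift [-0.0037 -0.0002  0.0022] turn [-0.     -0.0014 -0.0002] rows>= 0.0
[0.5318779  0.0715191  0.07966342]
3 shift [ 0.0004 -0.      0.0086] turn [-0.     -0.0167  0.    ] rows>= 0.4
[0.53226506 0.07149274 0.07710104]
0 shift [0.0003 0.     0.0104] turn [ 0.     -0.0167 -0.    ] rows>= 0.4
[0.53251618 0.07147563 0.074     ]
```

View pics/w12.png

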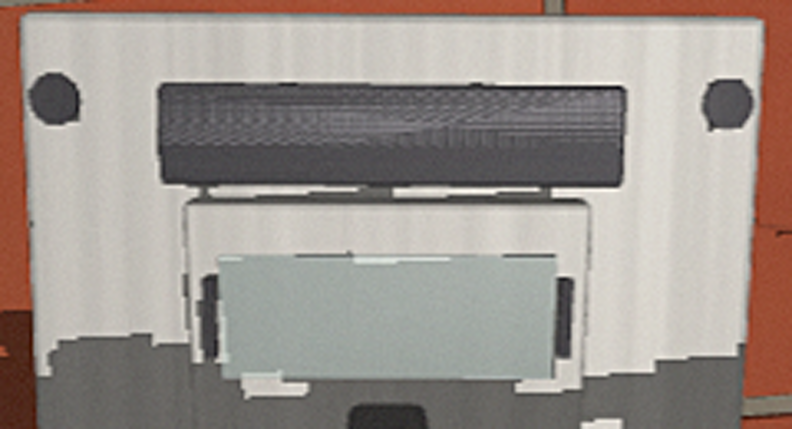

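Request:
drive_tool(
  steps="-0.003 0 0 0 0 0; -0.001 0 0.004 0 -0.008 0; 0 0 0.005 0 -0.009 0; 0 0 0 0 0 0; 0 0 0 0 0 0; 0 0 0 0 0 0",
)

```text
clock: 12.48
ee_pos: [0.5324, 0.0714, 0.0778]
ee_rot: [0.001, 0.999, -0.034, 0.028]
ft_force: [10.3, -0.5, 4.3]
opening: 0.0115
```

```bash
python3 - <<'E'
from h import *
s,p,r=st();print(s["clock"],p,s["ft_force"],s["opening"],np.degrees(np.arcsin(r.as_matrix()[2,0])))
c=robot.get_calibration("wrist");im=robot.get_image("wrist");cv2.imwrite("pics/w13.png",cv2.resize(im[130:260,200:440,::-1],None,fx=3.3,fy=3.3,interpolation=2));np.save("w13.npy",c,allow_pickle=True)
E
```

```text
12.4833 [0.53243651 0.07142554 0.07780624] [10.25756176 -0.52177141  4.30303752] 0.011502153481700052 3.2464236479938955
```

View pics/w13.png

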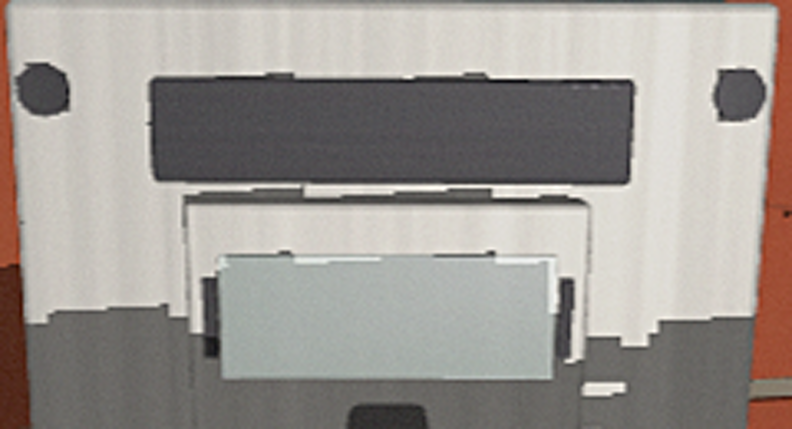

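Request:
drive_tool(
  steps="0 0 0.004 0 -0.009 0; 0 0 0.004 0 -0.009 0; 0 0 0 0 0 0; 0 0 0 0 0 0; 0 0 0 0 0 0",
)

```text
clock: 12.95
ee_pos: [0.5324, 0.0714, 0.075]
ee_rot: [-0.0, 0.999, -0.034, -0.0]
ft_force: [10.8, -0.4, 2.6]
opening: 0.0119
```

```bash
python3 - <<'E'
from h import *
s,p,r=st();print(s["clock"],p,s["ft_force"],s["moment"],s["opening"],np.degrees(np.arcsin(r.as_matrix()[2,0])))
c=robot.get_calibration("wrist");im=robot.get_image("wrist");cv2.imwrite("pics/w14.png",cv2.resize(im[130:260,200:440,::-1],None,fx=3.3,fy=3.3,interpolation=2));np.save("w14.npy",c,allow_pickle=True)
im=robot.get_image("scene");cv2.imwrite("pics/s14.png",cv2.resize(im[200:320,260:420,::-1],None,fx=5,fy=5,interpolation=2)[:600])
E
```

```text
12.95 [0.53240856 0.07137322 0.0750247 ] [10.80188998 -0.3974749   2.61661047] [ 0.00873264 -1.8139096  -0.15432509] 0.011863690788540028 -0.007050600397906241
```

View pics/w14.png

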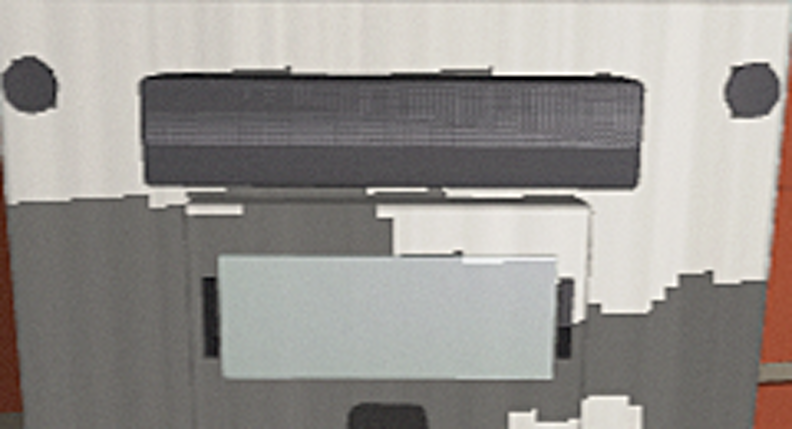

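View pics/s14.png

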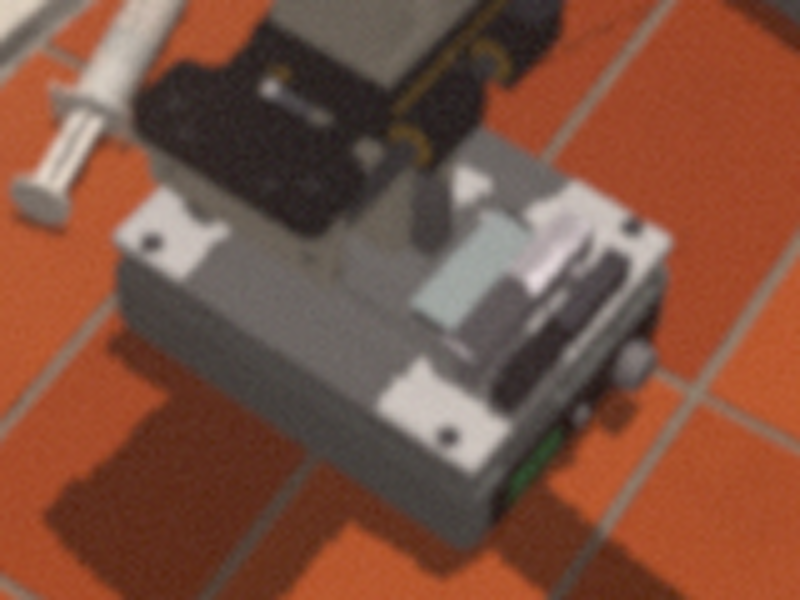

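Request:
drive_tool(
  steps="0.004 0 0.001 0 -0.003 0; 0.004 0 0.001 0 0 0; 0.004 0 0 0 0 0; 0.004 0 0 0 0 0; 0.004 0 0 0 0 0; 0 0 0 0 0 0; 0 0 0 0 0 0; 0 0 0 0 0 0",
)

```text
clock: 13.72
ee_pos: [0.5366, 0.0711, 0.074]
ee_rot: [-0.0, 0.999, -0.034, -0.006]
ft_force: [6.7, -1.0, 3.2]
opening: 0.0121
```

```bash
python3 - <<'E'
from h import *
s,p,r=st();print(s["clock"],p,s["ft_force"],s["moment"],s["opening"],np.degrees(np.arcsin(r.as_matrix()[2,0])))
c=robot.get_calibration("wrist");im=robot.get_image("wrist");cv2.imwrite("pics/w15.png",cv2.resize(im[130:260,200:440,::-1],None,fx=3.3,fy=3.3,interpolation=2));np.save("w14.npy",c,allow_pickle=True)
E
```

```text
13.7167 [0.53658537 0.07105254 0.07404518] [ 6.71645323 -1.04332205  3.15700403] [-0.12483741 -1.29325419 -0.12544427] 0.012073197461804217 -0.7288283010675948
```

View pics/w15.png

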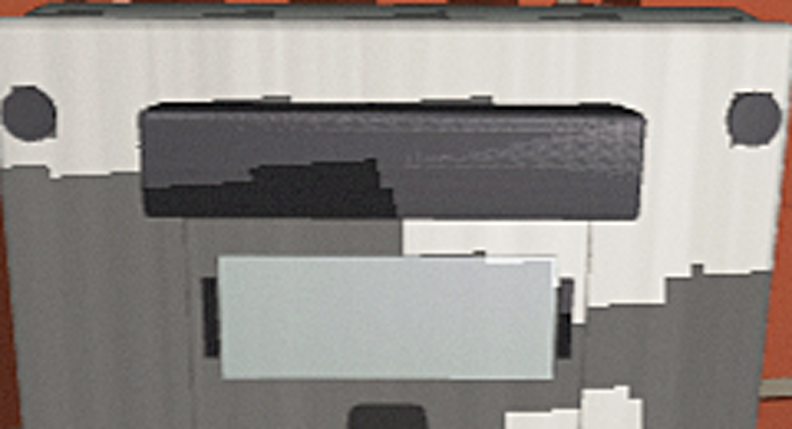

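The end is under the fixed lip now. I'll ease it a bit further and release.

Request:
drive_tool(
  steps="0.004 0 0 0 0 0; 0.002 0 0 0 0 0; 0 0 0 0 0 0; 0 0 0 0 0 0",
)

```text
clock: 14.1
ee_pos: [0.5371, 0.0711, 0.074]
ee_rot: [-0.0, 0.999, -0.034, -0.008]
ft_force: [3.2, -0.7, 7.1]
opening: 0.0117
```

Request:
drive_tool(
  steps="0 0 0 0 0 0; 0 0 0 0 0 0; 0 0 0 0 0 0; 0 0 0 0 0 0; 0 0 0 0 0 0; 0 0 0 0 0 0; 0 0 0 0 0 0",
  gripper=0.5,
)

```text
clock: 14.68
ee_pos: [0.5341, 0.0714, 0.0714]
ee_rot: [-0.0, 0.999, -0.034, -0.011]
ft_force: [0.6, -0.4, -0.5]
opening: 0.046
```

```bash
python3 - <<'E'
from h import *
s,p,r=st();print(s["clock"],p,s["ft_force"],s["opening"])
c=robot.get_calibration("wrist");im=robot.get_image("wrist");cv2.imwrite("pics/w16.png",im[:,:,::-1]);np.save("w16.npy",c,allow_pickle=True)
E
```

```text
14.6833 [0.53406597 0.07141646 0.07139306] [ 0.56872005 -0.39479756 -0.51559911] 0.04601127328574439
```

View pics/w16.png

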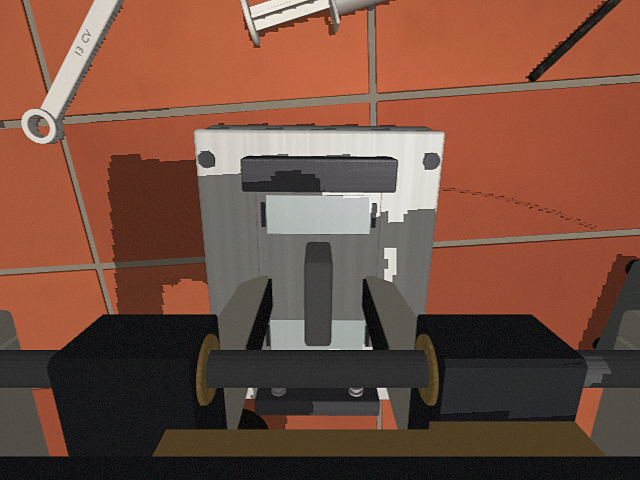

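Request:
drive_tool(
  steps="0 0 -0.03 0 0 0; 0 0 -0.1 0 0 0; 0 0 -0.11 0 0 0; 0 0 -0.11 0 0 0; 0 0 0 0 0.006 0; 0 0 0 0 0 0; 0 0 0 0 0 0",
)

```text
clock: 15.32
ee_pos: [0.536, 0.0713, 0.1767]
ee_rot: [-0.0, 0.999, -0.034, -0.002]
ft_force: [0.2, -0.4, -0.3]
opening: 0.0466
```

```bash
python3 - <<'E'
from h import *
s,p,r=st();print(s["clock"],p,s["ft_force"],s["opening"],s["qpos"].round(2))
c=robot.get_calibration("wrist");im=robot.get_image("wrist");cv2.imwrite("pics/w17.png",im[:,:,::-1]);np.save("w17.npy",c,allow_pickle=True)
im=robot.get_image("scene");cv2.imwrite("pics/s17.png",cv2.resize(im[200:320,270:400,::-1],None,fx=5,fy=5,interpolation=2)[:600])
E
```

```text
15.3167 [0.53602716 0.07129128 0.17669502] [ 0.22290044 -0.40121233 -0.32848813] 0.046553054965331034 [-0.07  0.28  1.62 -0.    1.25  1.56]
```

View pics/w17.png

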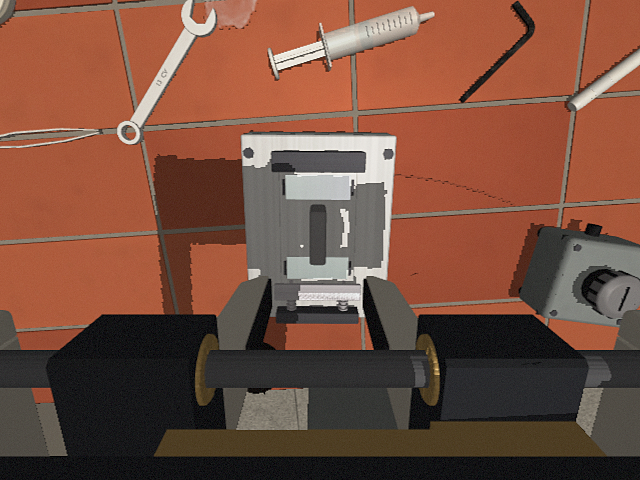

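View pics/s17.png

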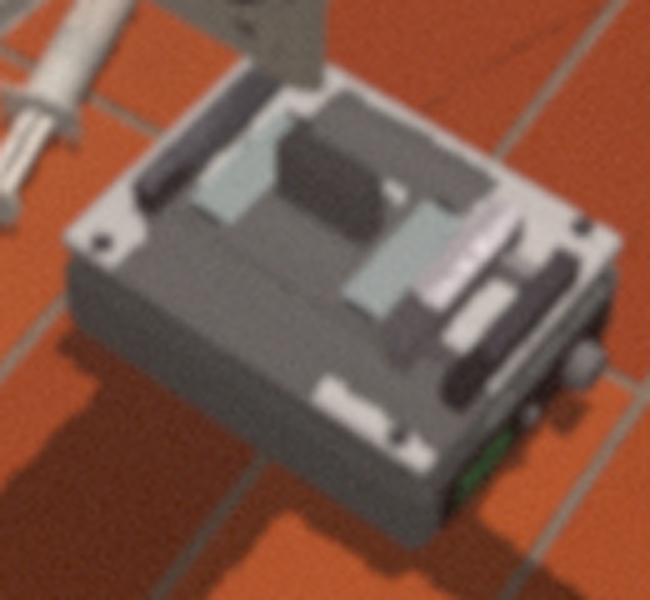

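The carrier sits flat between the jaws in both views. I'll check its centring with the rib top and the lip edges.

```bash
python3 - <<'E'
from h import *
im=cv2.imread("pics/w17.png")[130:330,235:400];cv2.imwrite("pics/w17c.png",cv2.resize(im,None,fx=4,fy=4,interpolation=2)[:600])
cs=robot.get_calibration("scene");c=np.load("w17.npy",allow_pickle=True).item()
Rz=R.from_euler('z',PSI)
for n,q in dict(rib_f=(.02,0,.039),rib_n=(-.02,0,.039),fixlip=(.045,0,.015),fixlip_b=(.055,0,.015),splip=(-.044,0,.018),plate_n=(-.044,0,.008)).items():
    print(n,proj(c,C+Rz.apply(q)).round(1),((proj(cs,C+Rz.apply(q))-[270,200])*5).round(0))
E
```

```text
rib_f [314.1 214.7] [286. 135.]
rib_n [314.2 268.2] [381. 192.]
fixlip [314.3 174.8] [229. 143.]
fixlip_b [314.2 161.1] [207. 129.]
splip [314.5 286.6] [437. 264.]
plate_n [314.5 281.6] [435. 281.]
```

View pics/w17c.png

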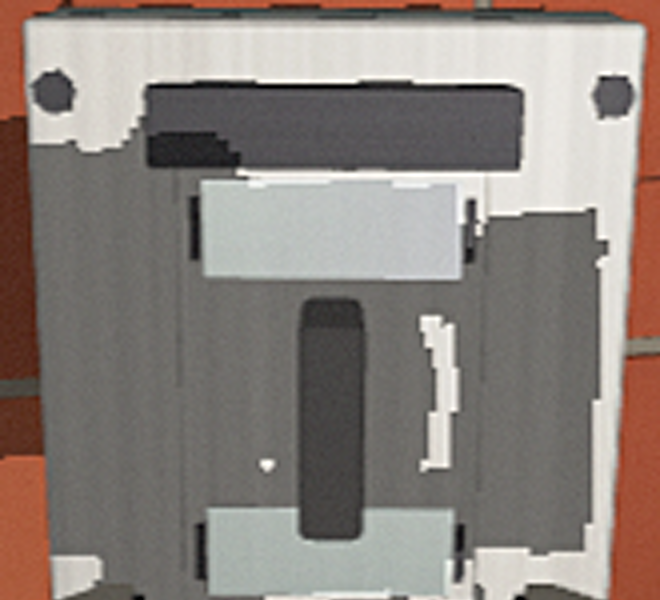

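```bash
python3 - <<'E'
from h import *
s,p,r=st()
plan(p,r,[.465,-.178,.14],down(-.068))
E
```

```text
shift [-0.1772  0.845   0.1189] turn [-0.      0.0019 -0.    ] rows>= 6.3
```

Request:
drive_tool(
  steps="-0.022 0.106 0 0 0.002 0; -0.022 0.106 0 0 0 0; -0.022 0.106 0 0 0 0; -0.022 0.106 0 0 0 0; -0.022 0.106 0.03 0 0 0; -0.022 0.106 0.03 0 0 0; -0.022 0.106 0.03 0 0 0; -0.023 0.103 0.03 0 0 0; 0 0 0 0 0 0; 0 0 0 0 0 0; 0 0 0 0 0 0",
  gripper=0.8,
  newtons=20,
)

```text
clock: 16.33
ee_pos: [0.466, -0.1776, 0.1396]
ee_rot: [-0.001, 0.999, -0.035, 0.001]
ft_force: [0.3, -0.4, 0.3]
opening: 0.0745
```

```bash
python3 - <<'E'
from h import *
s,p,r=st();print(s["clock"],p,s["ft_force"],s["opening"],s["qpos"].round(2))
c=robot.get_calibration("wrist");im=robot.get_image("wrist");cv2.imwrite("pics/w18.png",im[:,:,::-1]);np.save("w18.npy",c,allow_pickle=True)
print(proj(c,(.465,-.178,.075)))
im=robot.get_image("scene");cv2.imwrite("pics/s18.png",cv2.resize(im[200:320,270:400,::-1],None,fx=5,fy=5,interpolation=2)[:600])
im=robot.get_image("top");cv2.imwrite("pics/t18.png",cv2.resize(im[220:320,270:360,::-1],None,fx=6,fy=6,interpolation=2)[:600])
E
```

```text
16.3333 [ 0.46602307 -0.17756585  0.1395806 ] [ 0.27639277 -0.4083904   0.2889503 ] 0.07446323323746355 [-0.59  0.24  1.77  0.    1.13  1.05]
[314.90223352 253.44155267]
```

View pics/w18.png

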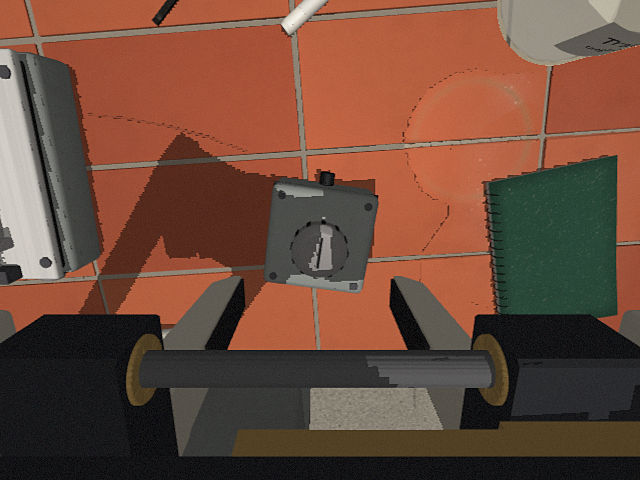

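View pics/s18.png

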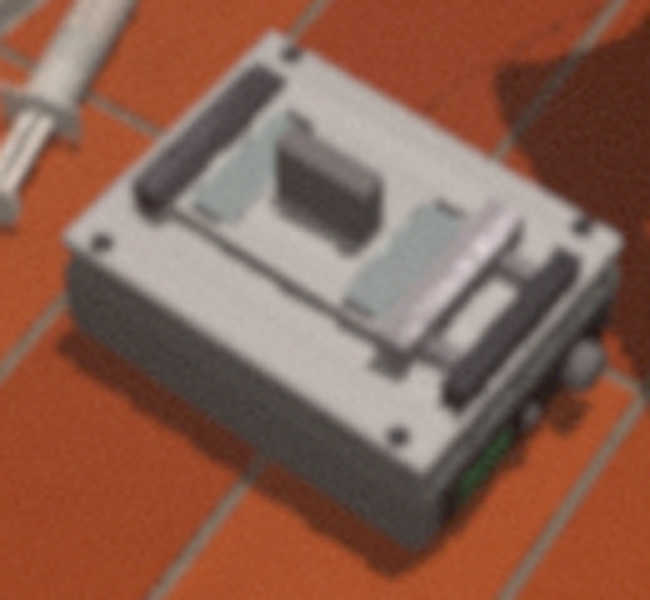

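View pics/t18.png

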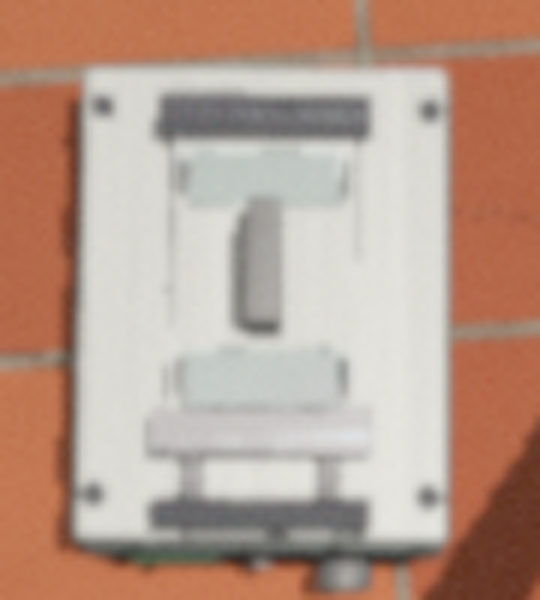

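The carrier is square and centred in the top view, and the sprung lip has moved about 3.5 mm. The stop is still latched, with the head at (319,249). I'll descend around it.

Request:
drive_tool(
  steps="0 0 0.07 0 0 0; 0 0 0.08 0 0 0; 0 0 0.07 0 0 0; 0 0 0.04 0 0 0; 0 0 0.023 0 0 0; 0 0 0 0 0 0; 0 0 0 0 0 0",
)

```text
clock: 17.07
ee_pos: [0.4672, -0.1776, 0.0559]
ee_rot: [0.0, 0.999, -0.033, 0.002]
ft_force: [0.1, -0.1, 0.5]
opening: 0.0742
```

Request:
drive_tool(
  steps="0 0 0 0 0 0; 0 0 0 0 0 0; 0 0 0 0 0 0; 0 0 0 0 0 0; 0 0 0 0 0 0; 0 0 0 0 0 0",
  gripper=0,
  newtons=15,
)

```text
clock: 17.57
ee_pos: [0.4669, -0.1788, 0.0559]
ee_rot: [0.001, 0.999, -0.034, 0.002]
ft_force: [-3.5, -11.5, 0.3]
opening: 0.039
```

Request:
drive_tool(
  steps="-0.002 0.005 0 0 0 0; 0 0 0 0 0 0; 0 0 0 0 0 0",
)

```text
clock: 17.82
ee_pos: [0.4667, -0.179, 0.0558]
ee_rot: [-0.0, 0.999, -0.034, 0.002]
ft_force: [3.8, 4.3, 1.5]
opening: 0.0393
```

Request:
drive_tool(
  steps="0 -0.001 0 0 0 0.02; 0 0 0 0 0 0.026; 0 0 0 0 0 0.026; 0 0 0 0 0 0.026; 0 0 0 0 0 0.026; 0 0 0 0 0 0.026; 0 0 0 0 0 0.026; 0 0 0 0 0 0.026; 0 0 0 0 0 0.026; 0 0 0 0 0 0.026; 0 0 0 0 0 0.012; 0 0 0 0 0 0",
  newtons=20,
)

```text
clock: 18.82
ee_pos: [0.4664, -0.1799, 0.0562]
ee_rot: [-0.0, 0.899, -0.437, 0.002]
ft_force: [-0.6, -0.0, 4.8]
opening: 0.0392
```

```bash
python3 - <<'E'
from h import *
s,p,r=st();print(s["clock"],p,s["ft_force"],s["moment"],s["opening"],s["qpos"].round(2),np.arctan2(*r.as_matrix()[[1,0],0]))
c=robot.get_calibration("wrist");im=robot.get_image("wrist");cv2.imwrite("pics/w19.png",im[:,:,::-1]);np.save("w19.npy",c,allow_pickle=True)
E
```

```text
18.8167 [ 0.46637128 -0.17987807  0.05620425] [-0.55921385 -0.03360378  4.78467708] [0.10136087 0.04075185 0.06389944] 0.03918063736927831 [-0.59  0.34  1.87  0.    0.93  1.88] -0.9055957277902981
```

View pics/w19.png

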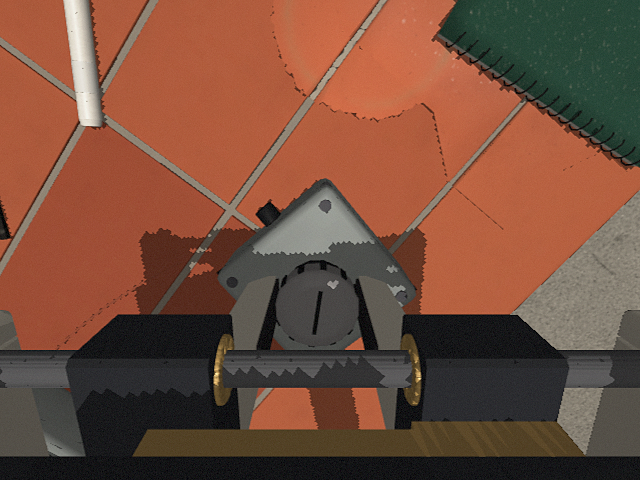

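The slot is still lined up with the gripper, so the head turned about 0.84 rad with it. The +4.8 N upward force suggests the latch is free, so I'll release.

Request:
drive_tool(
  steps="0 0 0 0 0 0; 0 0 0 0 0 0; 0 0 0 0 0 0; 0 0 0 0 0 0; 0 0 0 0 0 0; 0 0 0 0 0 0",
  gripper=0.9,
)

```text
clock: 19.37
ee_pos: [0.466, -0.1792, 0.0554]
ee_rot: [-0.001, 0.9, -0.437, 0.001]
ft_force: [-0.3, 0.2, -0.2]
opening: 0.0741
```

Request:
drive_tool(
  steps="0 0 -0.05 0 0 0; 0 0 -0.1 0 0 0; 0 0 -0.12 0 0 0; 0 0 -0.12 0 0 0; -0.08 0 0 0 0 0; -0.08 0 0 0 0 0; 0 0 0 0 0 0; 0 0 0 0 0 0",
)

```text
clock: 20.03
ee_pos: [0.4355, -0.1409, 0.1727]
ee_rot: [-0.001, 0.9, -0.436, 0.002]
ft_force: [-0.1, -0.7, -0.1]
opening: 0.084
```

```bash
python3 - <<'E'
from h import *
s,p,r=st();print(s["clock"],p,s["ft_force"],s["opening"])
im=robot.get_image("wrist");cv2.imwrite("pics/w20.png",im[:,:,::-1])
im=robot.get_image("scene");cv2.imwrite("pics/s20.png",cv2.resize(im[130:320,260:480,::-1],None,fx=3.1,fy=3.1,interpolation=2)[:600])
im=robot.get_image("top");cv2.imwrite("pics/t20.png",im[:,:,::-1])
E
```

```text
20.0333 [ 0.43553782 -0.14087326  0.17270214] [-0.06770755 -0.72894219 -0.05517586] 0.0839563216479526
```

View pics/s20.png

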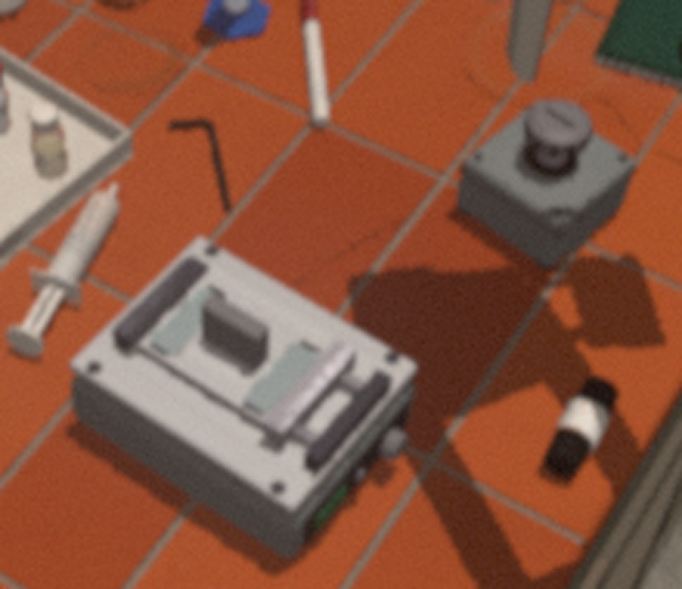

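View pics/t20.png

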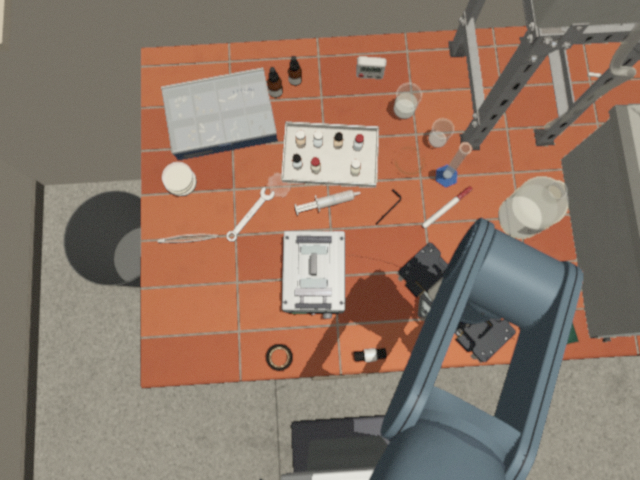

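View pics/w20.png

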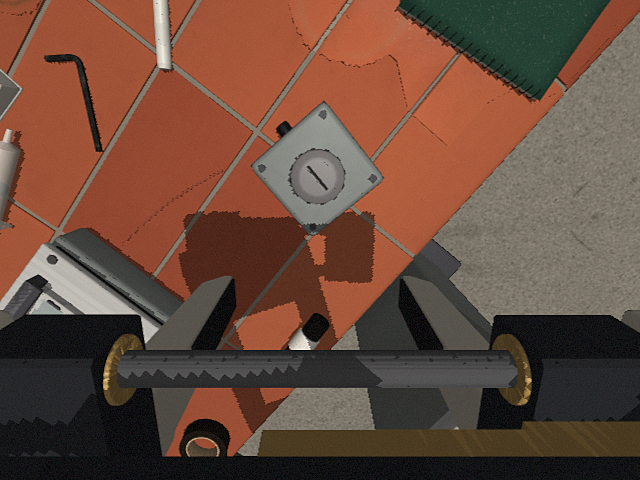

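In the scene crop the mushroom is up with its neck visible at (550,150). The carrier is flat in the clamp, the bystanders haven't moved and the gripper is clear. Handing in.

```bash
python3 - <<'E'
from h import *
print(robot.sign_off())
E
```

```text
the job is handed in; nothing more can be done
None
```

The job is handed in after about 20 s of the 58 s allowed; sign-off reported no verdict. All checks below are from camera images and force readings, since I could not read the joint values or contact forces directly.

- **Stop latched:** I pressed the mushroom about 13 mm. After I let go, the pictures showed the head sitting low on the box, and it still looked low just before the reset.
- **Carrier clamped:** I pushed one end into the sprung jaw to about 11.5 mm of travel, judged from a force of 10.4 N. Then I lowered the other end flat, eased it under the fixed lip and let go. The last pictures show it flat, square and centred, with the rib within about 1 mm of where it should be. The sprung lip had moved about 3.5 mm.
- **Stop reset:** I gripped the head, turned it about 0.84 rad clockwise and released it. It popped up, with the neck visible, and its slot had turned back.
- **Bystanders and arm:** The bystanders look unmoved in the final pictures. The gripper is clear, with wrist force near zero.

**Disagreements:** the wrist camera was off by about 2–3 mm against the two fixed cameras, so I relied on the fixed ones and the forces. When I first closed on the mushroom there was an 11.5 N sideways force; I shifted about 1.5 mm to centre before turning.

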